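# Bring the specimen rod from its storage sleeve to the rod rest

## Task

Draw the specimen rod straight out of its leaning storage sleeve, without levering it in the sleeve or knocking it on the stand, and lay it gently and level in the rod rest for inspection: its neck, the waist between flange and handle, in one V fork and its shaft in the other, so that the fine tip lies above the long end of the rest's base; the tip must never touch the desk. Then swing the dust cap fully shut over the empty sleeve, and leave the mug, the loupe and the blower where they stand.

Things in the scene. Friction and masses are not known exactly. Their poses are not given: they have to be found in the camera images.
- specimen_rod: Rod 185 mm long, 0.095 kg, handle up in the sleeve. z axis: tip to handle; origin on the axis at the flange's underside, which sits on the sleeve's mouth. Along z in mm: brass needle tip -104 to -86 (5 dia.), steel shaft -90 to 0 (9 dia.), flange 0 to 5 (23 dia.), neck 5 to 21 (12 dia.), black handle 21 to 81 (18 dia., grasp here). Round: its x and y axes mean nothing.
- rod_grip (a point): middle of the handle, on the rod's axis (z = 51 mm)
- rod_neck (a point): middle of the neck, on the axis (z = 13 mm)
- rod_shaft (a point): point of the shaft that lies in the second fork, on the axis (z = -62 mm)
- rod_tip (a point): the needle's point (z = -104 mm)
- sleeve_stand: The storage stand, fixed: grey foot 120 x 84 x 19 mm with a pillar and an aluminium sleeve (24 outside, 13 bore, 107 mm deep) that leans 35 degrees from vertical towards the stand's +x. Origin at the desk under the middle of the foot (foot: x -65 to 55); z up. Middle of the mouth at (35, 0, 118) mm.
- sleeve_mouth (a point): middle of the sleeve's mouth, where the flange sits; its z axis is the sleeve's axis, pointing out of the mouth; its -x points to the hinge of the cap
- dust_cap (a joint): hinge of the dust cap in rad: 0 shut on the mouth, up to 2.8 open. The hinge line is level, along the stand's y, at (-16.5, 0, 3) mm in sleeve_mouth's frame. The stiff hinge stays where it is left.
- cap_hinge (a point): middle of the hinge line
- cap_center (a point): middle of the cap, a grey disc 27 dia. and 3.5 mm thick, 17 mm from the hinge line; a tab 11 mm wide runs on to 40 mm from the hinge line
- rod_rest: The rod rest, fixed: aluminium base 160 x 52 x 10 mm with two white V forks (90 degree V, 6 mm thick, open upwards, 32 mm wide over all) at x = +37.5 and -37.5 mm and a lip 27 mm high at the far end of the base. Origin at the desk midway between the forks; the base runs from x = -110 (long end, under the tip) to +50 mm; z up.
- rest_neck (a point): where rod_neck lies when the rod is seated: in the fork at x = +37.5 mm, 60 mm above the desk (neck 16 mm long, fork 6 mm thick)
- rest_shaft (a point): where rod_shaft lies when the rod is seated: in the fork at x = -37.5 mm, 60 mm above the desk
- mug: green mug, 86 dia., 96 mm high, handle to one side; origin under its middle; leave it alone
- loupe: black eyepiece loupe, 35 dia., 34 mm high; origin under its middle; leave it alone
- blower_bulb: rubber dust blower standing upright, 56 dia., 124 mm high; origin under its middle; leave it alone

How it is judged:
On the way, in this order (a step that is already met when the one before it is completed fails the run):
1. the rod is drawn clear of the sleeve (z of rod_tip in the frame of sleeve_mouth above 0.005 m), for 0.1 s.
2. the rod lies in both forks of the rest, let go (distance between rod_neck and rest_neck below 0.009 m and distance between rod_shaft and rest_shaft below 0.009 m and contact force between specimen_rod and the fingers below 0.05 N), for 0.2 s.
At the end, for the whole second after the job is handed in: The rod rests in both forks (neck and shaft points each within 9 mm of their places in the rest), still and let go, and the dust cap is shut to within 0.12 rad (distance between rod_neck and rest_neck below 0.009 m and distance between rod_shaft and rest_shaft below 0.009 m and value of joint dust_cap below 0.12 rad and linear speed of specimen_rod below 0.02 m/s); the robot touches nothing.
It fails at once if the rod's tip touches the desk (its point less than 8 mm above it) (height (world z) of rod_tip below 0.008 m).
It fails at once if the rod is levered in the sleeve or knocked on the stand (more than 25 N between them) (contact force between specimen_rod and sleeve_stand above 25 N).
It fails at once if the rod is dropped or forced into the rest (more than 25 N between them) (contact force between specimen_rod and rod_rest above 25 N).
It fails at once if the mug, the loupe or the blower is moved more than 30 mm (distance of any of mug, loupe, blower_bulb from where it was at the start of the episode above 0.03 m).
It also fails if it takes over 54 s, if anything falls off the work surface, if the arm or the gripper's body presses on something with over 40 N, if the wrist force passes 120 N, or if a joint passes its speed limit or range.

## Robot

A 6-joint arm with a two-finger parallel gripper is mounted at the origin on a cart in front of the work surface, level with it; the furniture and walls round the work are solid. World frame = base frame: x ahead of the robot, y to its left, z up, the work surface at z = 0. Lengths are in m, angles in rad, forces in N, time in s.
With the tool pointing down it reaches from about 0.35 to 0.775 m from the base axis. Payload 7.3 kg.
Tool frame: the origin (TCP) lies at the very end of the fingers, on their centre line; the grasp point (between the pads) lies 19 mm behind it; z points along the fingers, x is the direction in which the jaws open and shut, and the axes are right-handed (so a half turn about z gives the same grasp; the last joint's range is limited). The gripper opens to 92 mm and grips with 3 to 60 N. Pads are 19 mm wide; open, the fingers measure 130 mm over their backs; the gripper's body (75 mm by 190 mm) begins 47 mm behind the grasp point.
Start: joints at [-1.331, 0.342, 1.524, -0, 1.275, -0.146], TCP at [0.198, -0.486, 0.191] pointing down, gripper open.
Joint ranges: [-2.53, 2.53], [-0.77, 2.02], [0.04, 2.7], [-1, 4.14], [0.28, 2.66], [-3.11, 3.11]. Speed limits (rad/s): [2.57, 2.57, 3.14, 3.14, 3.14, 3.14].

## Interface

Orientations are given as [roll, pitch, yaw] about the fixed x, y, z axes, in that order (R = Rz(yaw) Ry(pitch) Rx(roll)).
In Python, from cell import robot, read_camera, nets gives the robot as it stands. The module is installed in compiled form; this text tells all that it offers.
- The arm moves only by the tool carry_out, never from a script. Its arguments are lists of equal length, an entry for each row: "translation": the shift along the tool's x, y, z in m, a list of three; "turn": the turn, a rotation vector about the tool's x, y, z in rad, a list of three; "gripper": the gripper's target within -1 to 1 (shut at 1, half-way at 0, fully open at -1). A call has 1 to 10 rows; each row shifts and turns the commanded pose from where the row before left it, along the tool's axes as they then stand; what a row does not reach is not made up. A row lasts 1/10 s, in which the tool goes at most 50 mm and 8.59 degrees, less where a joint would pass 70% of its speed; a pose out of reach is approached as far as the arm can. A call with a gripper value outside its range is refused whole. The fingers move at their own pace and stop on an object; "squeeze" is the grip in N (left out, the last holds). Time passes only in rows, so rows that do not move let the fingers close. It gives the time, the measured TCP pose, the force and the opening at its end, in the units of the state.
- robot.observe(): the state, without advancing time (a new reading comes with each control period).
- read_camera(name): name is "scene" or "top"; returns a dict with "img" (384x512x3 uint8, red, green, blue), "fx", "fy", "cx", "cy" (pixels), "world_from_camera" (4x4, takes a point from camera to world coordinates). Camera axes: x right, y down, z forward; pixel columns grow to the right and rows downward; lengths in m; the calibration is good to about 2 mm. A picture is of the moment at which its call begins. There is no depth.
- robot.hand_in(): hands the job in, once; it reports no verdict.
Trained networks look in a picture, given as the dict that the camera call returned (one of the last four; its "shot" number tells which), for a name from the list of things; names that differ only in an ending like _2 or _b are one class to them, and where a whole thing is asked for, a point or a joint stands for the part that bears it (a point fixed in the world has none). Each returns a list of dicts, best first, with "score" (0 to 1); they miss things now and then, are a little off and sometimes report something else, mostly with a low value. They report only what shows in the picture. A call takes as long as a camera call.
- nets.regions_of(picture, name): "region" (384x512 bool, what is visible of it) and "pixel" ([column, row] in pixels, amid what is visible of it).
- nets.tip_of(picture, name): "pixel" ([column, row] in pixels: a listed point, or the origin of a listed thing).
The state is a dict: "time": time; "qpos": joint angles; "qvel": joint speeds; "joint_efforts": joint torques, N m; "tool_pos": TCP position; "tool_rot": TCP orientation; "contact_force": force on the tool from outside, world axes, zero at the start; "torque": the same for the moment, N m; "opening": finger opening in m.
Only numpy, scipy, OpenCV 4.12 (cv2) and the standard library are available. Lean on these libraries where they do the work, as an engineer would, in place of code of your own. Each camera call takes 0.05 s, during which the arm holds its last target. There are 200 camera calls.

## Working session

There is one attempt and no reset: what is moved stays moved. The work goes in short steps, Python scripts to look and compute and a tool call to move; the robot and the scene stay as the last step left them, time stands still between calls to the robot, and variables do not carry over. Pictures are saved under pics/ and viewed, about 8 in all and at most 12, crops included, and the job is handed in when it is done.

Besides the shell and the picture viewer there is one more tool, called after "Emit:" in YAML: its name, and indented under it one key for each argument. carry_out: Moves the arm, as the interface text tells. Its arguments: {"type":"object","properties":{"translation":{"type":"array","items":{"type":"array","items":{"type":"number"}}},"turn":{"type":"array","items":{"type":"array","items":{"type":"number"}}},"gripper":{"type":"array","items":{"type":"number"}},"squeeze":{"type":"number"}},"required":["translation","turn","gripper"]}

```bash
mkdir -p pics
cat > h.py <<'E'
import numpy as np, cv2
from scipy.optimize import least_squares
from scipy.spatial.transform import Rotation as R
from cell import robot, read_camera, nets
def proj(c,p):
    T=np.linalg.inv(c["world_from_camera"]); q=T[:3,:3]@np.asarray(p)+T[:3,3]
    return np.array([c["fx"]*q[0]/q[2]+c["cx"],c["fy"]*q[1]/q[2]+c["cy"]])
def ray(c,px):
    W=np.array(c["world_from_camera"]); d=W[:3,:3]@np.array([(px[0]-c["cx"])/c["fx"],(px[1]-c["cy"])/c["fy"],1])
    return W[:3,3],d/np.linalg.norm(d)
def tri(obs):
    A=np.zeros((3,3));b=np.zeros(3)
    for c,px in obs:
        o,d=ray(c,px);P=np.eye(3)-np.outer(d,d);A+=P;b+=P@o
    x=np.linalg.solve(A,b); return x,[np.round(proj(c,x)-px,1) for c,px in obs]
def onplane(c,px,z):
    o,d=ray(c,px); return o+d*(z-o[2])/d[2]
def save(c,n): cv2.imwrite(f"pics/{n}.png",c["img"][:,:,::-1])
E
python3 - <<'E'
from h import *
np.set_printoptions(precision=4,suppress=True)
s=robot.observe();print(s)
a=read_camera("scene");b=read_camera("top")
im=np.vstack([a["img"],b["img"]]);
save(a,"s0");save(b,"t0")
for c in(a,b): print(c["fx"],c["cx"],c["cy"],np.array(c["world_from_camera"]))
for n in ["rod_grip","rod_neck","rod_tip","sleeve_stand","sleeve_mouth","cap_hinge","cap_center","rod_rest","rest_neck","rest_shaft","mug","loupe","blower_bulb"]:
    o=[]
    for c in(a,b):
        r=nets.tip_of(c,n); print(n,c["shot"],[(np.round(x["pixel"],1),round(x["score"],2)) for x in r[:2]])
        if r:o.append((c,r[0]["pixel"]))
    if len(o)==2: print("   ",*tri(o))
E
```

```text
{'time': 0.0, 'qpos': array([-1.331 ,  0.3427,  1.525 , -0.    ,  1.2754, -0.146 ]), 'qvel': array([ 0.0012, -0.0001,  0.0017,  0.0004, -0.0013,  0.0008]), 'joint_efforts': array([  0.0015, -43.1249, -24.4218,   0.0718,   0.056 ,  -0.0001]), 'tool_pos': array([ 0.1975, -0.486 ,  0.1901]), 'tool_rot': array([-3.1414,  0.0015, -1.185 ]), 'contact_force': array([-0.0233,  0.9999, -0.1487]), 'torque': array([ 0.0114, -0.0019,  0.0394]), 'opening': 0.09170341111776904}
393.55300386651675 254.81724389702293 193.5300172274267 [[ 0.998  -0.0215  0.06    0.4765]
 [-0.0621 -0.5372  0.8412 -0.9736]
 [ 0.0141 -0.8432 -0.5374  0.7691]
 [ 0.      0.      0.      1.    ]]
374.57462273865605 257.2830129767163 189.76396885002512 [[ 0.0194 -0.9886  0.1492  0.3737]
 [-0.9998 -0.0179  0.0111  0.0327]
 [-0.0083 -0.1494 -0.9887  1.1923]
 [ 0.      0.      0.      1.    ]]
rod_grip 1 [(array([258.9, 174.6]), 0.62), (array([266.3, 167.2]), 0.47)]
rod_grip 2 [(array([222.4, 171.9]), 0.68), (array([232., 183.]), 0.26)]
    [0.5765 0.1462 0.1289] [array([ 2.4, -0.5]), array([0.1, 2.8])]
rod_neck 1 [(array([213
[... 1349 characters left out ...]
.073 ] [array([ 0.5, -0.1]), array([0. , 0.5])]
rest_shaft 1 [(array([232.8, 252.8]), 0.84)]
rest_shaft 2 [(array([331.8, 212.9]), 0.72)]
    [ 0.477  -0.1782  0.0763] [array([-0.2,  0. ]), array([-0. , -0.2])]
mug 1 [(array([212.1, 177.9]), 0.84)]
mug 2 [(array([163.8, 229.3]), 0.82)]
    [0.413  0.3376 0.0077] [array([ 2.1, -0.3]), array([0.1, 2.6])]
loupe 1 [(array([290.6, 248.8]), 0.6)]
loupe 2 [(array([295.1, 159.8]), 0.44)]
    [ 0.6532 -0.0754 -0.0037] [array([ 0.7, -0.2]), array([-0. ,  0.7])]
blower_bulb 1 [(array([307.3, 298. ]), 0.69)]
blower_bulb 2 [(array([357.9, 159.4]), 0.58), (array([224.2, 179.6]), 0.27)]
    [ 0.662  -0.2784  0.0037] [array([-1.3,  0.3]), array([ 0., -1.])]
```

Run:
```python
import cv2,numpy as np
s=cv2.imread("pics/s0.png");t=cv2.imread("pics/t0.png")
a=cv2.resize(s[110:310,160:360],(600,600),interpolation=3)
b=cv2.resize(t[110:260,180:380],(800,600),interpolation=3)
cv2.imwrite("pics/s0c.png",a);cv2.imwrite("pics/t0c.png",b)
```

```text
(no output)
```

View pics/s0c.png

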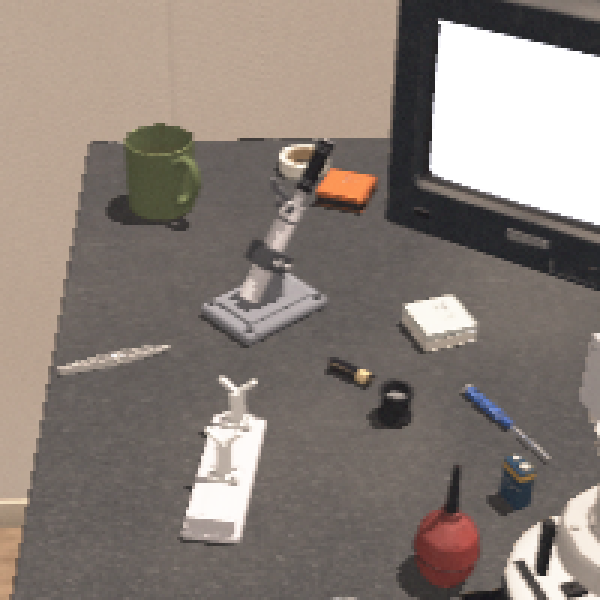

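View pics/t0c.png

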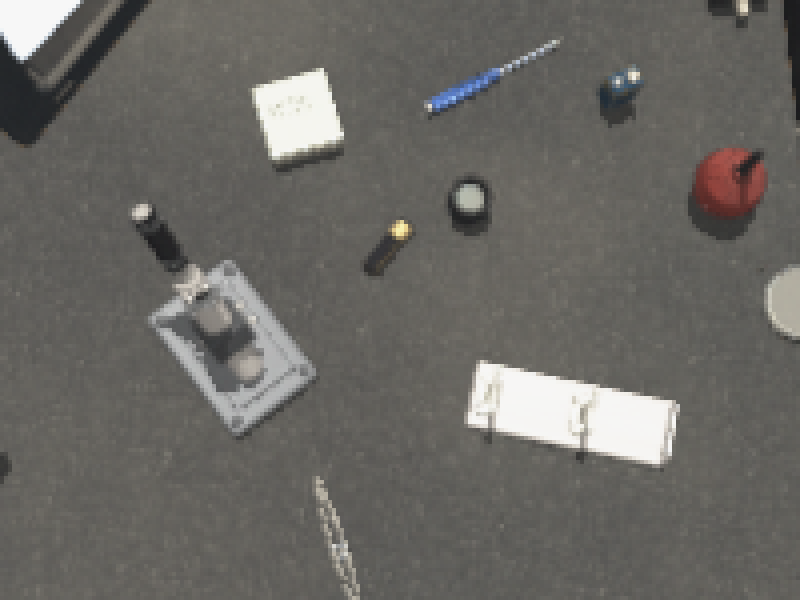

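The crops show the rod leaning up and left (+x, +y) in the top view. The handle end is near (215,163) in top and (268,159) in scene. The rest lies at top (298–350, 200–227), with its long end to the right (−y). Next I'll zoom in on the cap and rod and fit the poses.

Run:
```python
from h import *
np.set_printoptions(precision=3,suppress=True)
s=cv2.imread("pics/s0.png");t=cv2.imread("pics/t0.png")
a=cv2.resize(s[150:210,235:275],(400,600),interpolation=cv2.INTER_CUBIC)
b=cv2.resize(t[155:215,205:245],(400,600),interpolation=cv2.INTER_CUBIC)
cv2.imwrite("pics/z0.png",np.hstack([a,b]))
a=read_camera("scene");b=read_camera("top")
for n in ["rod_rest","sleeve_stand","rod_grip","dust_cap"]:
  for c in(a,b):
    r=nets.regions_of(c,n)
    for x in r[:1]:
        m=x["region"].astype(np.uint8);cs=max(cv2.findContours(m,0,2)[0],key=cv2.contourArea)
        print(n,round(x["score"],2),m.sum(),x["pixel"],"bbox",cv2.boundingRect(cs),"rect",cv2.boxPoints(cv2.minAreaRect(cs)).round(1).tolist())
```

```text
rod_rest 0.6 809 [235.0, 268.4] bbox (220, 239, 26, 51) rect [[218.6999969482422, 288.1000061035156], [233.10000610351562, 237.60000610351562], [251.6999969482422, 242.89999389648438], [237.3000030517578, 293.3999938964844]]
rod_rest 0.67 993 [236.2, 195.4] bbox (218, 175, 41, 43) rect [[216.10000610351562, 188.6999969482422], [238.3000030517578, 172.8000030517578], [260.20001220703125, 203.39999389648438], [237.89999389648438, 219.3000030517578]]
sleeve_stand 0.68 890 [249.1, 207.1] bbox (227, 171, 42, 54) rect [[225.1999969482422, 215.1999969482422], [250.5, 170.10000610351562], [281.20001220703125, 187.39999389648438], [255.89999389648438, 232.5]]
sleeve_stand 0.93 940 [235.7, 195.9] bbox (218, 176, 41, 42) rect [[216.39999389648438, 189.6999969482422], [237.3000030517578, 173.6999969482422], [259.6000061035156, 202.6999969482422], [238.60000610351562, 218.8000030517578]]
rod_grip 0.5 152 [224.2, 174.7] bbox (213, 161, 18, 22) rect [[212.0, 162.89999389648438], [218.60000610351562, 158.8000030517578], [231.6999969482422, 179.6999969482422], [225.10000610351562, 183.8000030517578]]
dust_cap 0.29 882 [247.3, 210.2] bbox (227, 170, 42, 55) rect [[225.1999969482422, 215.3000030517578], [250.1999969482422, 169.60000610351562], [281.0, 186.39999389648438], [255.89999389648438, 232.1999969482422]]
```

View pics/z0.png

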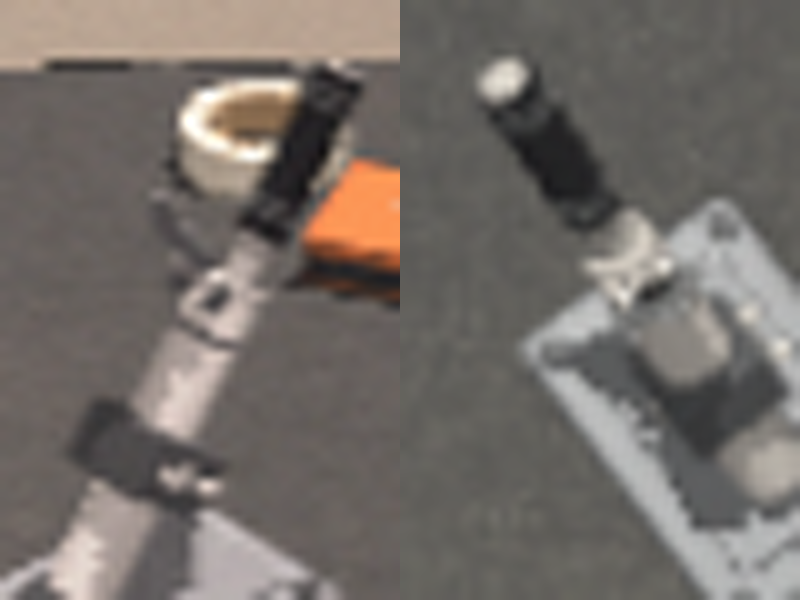

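```bash
cat >> h.py <<'E'
s35,c35=np.sin(np.deg2rad(35)),np.cos(np.deg2rad(35))
MZ=np.array([s35,0,c35]);MX=np.array([c35,0,-s35]);M0=np.array([.035,0,.118])
def st(p,q): # stand->world
    c,s=np.cos(p[2]),np.sin(p[2]); return np.array([p[0]+c*q[0]-s*q[1],p[1]+s*q[0]+c*q[1],q[2]])
def mouth(x,y,z): return M0+x*MX+z*MZ+np.array([0,y,0])
def cappt(th,r,y=0,h=0): # r from hinge along cap, h normal (outer side when shut = +z)
    return mouth(-.0165+r*np.cos(th)-h*np.sin(th),y,.003+r*np.sin(th)+h*np.cos(th))
E
cat > fit.py <<'E'
from h import *
np.set_printoptions(precision=4,suppress=True)
a=read_camera("scene");b=read_camera("top")
T=[(b,np.array(p),q) for p,q in [((237.3,174.9),(.055,-.042,.019)),((259.,203.),(-.065,-.042,.019)),((239.7,218.6),(-.065,.042,.019)),((217.6,189.7),(.055,.042,.019)),
 ((215.5,163.0),mouth(0,0,.081)),((225,176.5),mouth(0,0,.021))]]
T+=[(a,np.array(p),q) for p,q in [((268.2,157.6),mouth(0,0,.081)),((262.0,172.6),mouth(0,0,.021)),((241.7,224.3),(-.065,-.042,.019)),((268.7,209.3),(.055,-.042,.019))]]
f=lambda p:np.concatenate([proj(c,st(p,q))-px for c,px,q in T])
r=least_squares(f,[.53,.13,.8],loss='soft_l1');print("stand",r.x,np.rad2deg(r.x[2]));print(f(r.x).reshape(-1,2))
S=r.x
print("mouth",st(S,M0),"grip",st(S,mouth(0,0,.051)))
for th in (1.6,1.9,2.2,2.5,2.8):
    print(th,[(proj(c,st(S,cappt(th,R_)))).round(1) for c in(a,b) for R_ in(0,.017,.04)])
# rest
T2=[(b,np.array(p)/4+[180,110],q) for p,q in [((479,361),(.05,.026,.01)),((468,426),(.05,-.026,.01)) if 0 else ((468,426),(.05,.026,.01)),((480,361),(.05,-.026,.01))][1:]]
N=nets
for c in(a,b):
    for n,x in(("rest_neck",.0375),("rest_shaft",-.0375)):
        q=N.tip_of(c,n)[0];print(n,q["pixel"]);T2.append((c,np.array(q["pixel"]),(x,0,.06)))
T2+=[(a,np.array(p)/3+[160,110],q) for p,q in [((267,421),(.05,-.026,.01))]]
f2=lambda p:np.concatenate([proj(c,st(p,q))-px for c,px,q in T2])
r=least_squares(f2,[.49,-.13,1.33],loss='soft_l1');print("rest",r.x,np.rad2deg(r.x[2]));print(f2(r.x).reshape(-1,2))
E
python3 fit.py
```

```text
stand [0.5336 0.1081 0.6724] 38.52577836036878
[[ 0.3623 -1.6012]
 [ 1.5527 -0.03  ]
 [-0.4271  0.5874]
 [-1.0881 -0.5632]
 [ 0.5959  0.3511]
 [ 0.2162 -0.1014]
 [-0.4181 -0.452 ]
 [-2.3465  1.1899]
 [ 0.275  -2.4454]
 [ 0.4541 -1.4692]]
mouth [0.561  0.1299 0.118 ] grip [0.5839 0.1481 0.1598]
1.6 [array([254.2, 177.6]), array([256.4, 172.8]), array([259.4, 166.4]), array([230.3, 183.2]), array([228. , 179.8]), array([224.7, 175.1])]
1.9 [array([254.2, 177.6]), array([255.4, 172.7]), array([256.9, 166. ]), array([230.3, 183.2]), array([228.9, 180.9]), array([226.8, 177.8])]
2.2 [array([254.2, 177.6]), array([254.2, 173. ]), array([254.2, 166.8]), array([230.3, 183.2]), array([229.9, 182.3]), array([229.3, 181. ])]
2.5 [array([254.2, 177.6]), array([253. , 173.8]), array([251.4, 168.5]), array([230.3, 183.2]), array([231. , 183.7]), array([231.9, 184.4])]
2.8 [array([254.2, 177.6]), array([252. , 174.9]), array([248.9, 171.1]), array([230.3, 183.2]), array([232. , 185.1]), array([234.4, 187.8])]
rest_neck [237.3, 235.9]
rest_shaft [234.4, 256.7]
rest_neck [306.2, 208.3]
rest_shaft [328.8, 212.0]
rest [ 0.4868 -0.1361  1.4074] 80.63552911634699
[[ 0.4899 -0.0455]
 [ 0.2111  0.111 ]
 [ 0.6277  2.6576]
 [-0.3101 -0.5227]
 [-1.6036 -0.828 ]
 [ 0.282  -0.0607]
 [-1.536  -0.4545]]
```

The stand comes out at about (0.534, 0.108) with yaw 38.5°, and the cap is open about 2.6 rad. In the zoom it runs up-left from roughly (254,178) to (250,169) in scene. Next I'll plan the approach: jaws level, tool pitched 50° down along the lean direction.

```bash
cat >> h.py <<'E'
from scipy.linalg import fractional_matrix_power as fmp
S=np.array([.5336,.1081,.6724])
def H(Rm,p): T=np.eye(4);T[:3,:3]=Rm;T[:3,3]=p;return T
def now():
    o=robot.observe();return H(R.from_euler("xyz",o["tool_rot"]).as_matrix(),o["tool_pos"])
def tool(az,el,grasp,d=.019):
    """az: azimuth of tool pointing dir, el: below horizontal; grasp point world, x_t level at az-90"""
    z=np.array([np.cos(az)*np.cos(el),np.sin(az)*np.cos(el),-np.sin(el)]);x=np.array([np.sin(az),-np.cos(az),0])
    return H(np.c_[x,np.cross(z,x),z],np.asarray(grasp)+d*z)
def plan(A,B,show=True,nmin=1):
    D=np.linalg.inv(A)@B
    n=max(nmin,int(np.ceil(max(np.linalg.norm(D[:3,3])/.048,np.linalg.norm(R.from_matrix(D[:3,:3]).as_rotvec())/.145))))
    E=np.real(fmp(D,1/n));t=E[:3,3];w=R.from_matrix(E[:3,:3]).as_rotvec()
    if show:
        print("rows",n,"trans",t.round(4).tolist(),"turn",w.round(4).tolist())
        P=[(A@np.real(fmp(D,k/n)))[:3,3].round(3).tolist() for k in range(0,n+1,max(1,n//5))];print("path",P)
    return n,t,w
E
python3 - <<'E'
from h import *
np.set_printoptions(precision=4,suppress=True)
az=S[2];g=st(S,mouth(0,0,.056));pre=tool(az,np.deg2rad(50),g,.019-.13)
A=now();print(A);W=tool(np.deg2rad(5),np.deg2rad(75),[.40,-.12,.32])
plan(A,W);plan(W,pre);plan(pre,tool(az,np.deg2rad(50),g))
E
```

```text
[[ 0.3763 -0.9265  0.      0.1976]
 [-0.9265 -0.3763 -0.0001 -0.4864]
 [ 0.0001  0.     -1.      0.1908]
 [ 0.      0.      0.      1.    ]]
rows 10 trans [-0.0303, -0.0305, -0.0078] turn [0.026, 0.0039, 0.0297]
path [[0.198, -0.486, 0.191], [0.232, -0.408, 0.207], [0.271, -0.332, 0.226], [0.312, -0.258, 0.248], [0.357, -0.187, 0.273], [0.405, -0.12, 0.302]]
rows 6 trans [-0.0287, -0.0254, 0.0226] turn [0.0706, -0.0454, -0.0872]
path [[0.405, -0.12, 0.302], [0.433, -0.088, 0.286], [0.458, -0.054, 0.274], [0.481, -0.017, 0.264], [0.501, 0.022, 0.257], [0.518, 0.063, 0.252], [0.53, 0.105, 0.249]]
rows 3 trans [-0.0, -0.0, 0.0433] turn [-0.0, -0.0, 0.0]
path [[0.53, 0.105, 0.249], [0.552, 0.123, 0.216], [0.574, 0.14, 0.183], [0.596, 0.158, 0.149]]
```

Emit:
carry_out:
  translation:
    - [-0.03,-0.0305,-0.008]
    - [-0.03,-0.0305,-0.008]
    - [-0.03,-0.0305,-0.008]
    - [-0.03,-0.0305,-0.008]
    - [-0.03,-0.0305,-0.008]
    - [-0.03,-0.0305,-0.008]
    - [-0.03,-0.0305,-0.008]
    - [-0.03,-0.0305,-0.008]
    - [-0.03,-0.0305,-0.008]
    - [-0.03,-0.0305,-0.008]
  turn:
    - [0.026,0.004,0.03]
    - [0.026,0.004,0.03]
    - [0.026,0.004,0.03]
    - [0.026,0.004,0.03]
    - [0.026,0.004,0.03]
    - [0.026,0.004,0.03]
    - [0.026,0.004,0.03]
    - [0.026,0.004,0.03]
    - [0.026,0.004,0.03]
    - [0.026,0.004,0.03]
  gripper: [-1,-1,-1,-1,-1,-1,-1,-1,-1,-1]

```text
time: 3.2
tool_pos: [0.4062, -0.1217, 0.3046]
tool_rot: [-2.878, -0.001, -1.488]
contact_force: [0.2, -0.1, 0.4]
opening: 0.0918
```

Run:
```python
from h import *
np.set_printoptions(precision=4,suppress=True)
az=S[2];g=st(S,mouth(0,0,.056));pre=tool(az,np.deg2rad(50),g,.019-.13)
A=now();print(A,robot.observe()["qpos"])
plan(A,pre,nmin=8)
```

```text
[[ 0.0823 -0.9621  0.2598  0.4062]
 [-0.9966 -0.0796  0.0209 -0.1217]
 [ 0.0005 -0.2607 -0.9654  0.3046]
 [ 0.      0.      0.      1.    ]] [-0.6166 -0.0846  1.7467  0.1756  1.2796  0.8381]
rows 8 trans [-0.0216, -0.0189, 0.0175] turn [0.0527, -0.0344, -0.0659]
path [[0.406, -0.122, 0.305], [0.427, -0.098, 0.293], [0.447, -0.073, 0.282], [0.465, -0.046, 0.273], [0.482, -0.018, 0.266], [0.497, 0.011, 0.26], [0.51, 0.042, 0.255], [0.521, 0.073, 0.251], [0.53, 0.105, 0.249]]
```

Emit:
carry_out:
  translation:
    - [-0.0216,-0.019,0.0175]
    - [-0.0216,-0.019,0.0175]
    - [-0.0216,-0.019,0.0175]
    - [-0.0216,-0.019,0.0175]
    - [-0.0216,-0.019,0.0175]
    - [-0.0216,-0.019,0.0175]
    - [-0.0216,-0.019,0.0175]
    - [-0.0216,-0.019,0.0175]
    - [0,0,0]
    - [0,0,0]
  turn:
    - [0.053,-0.034,-0.066]
    - [0.053,-0.034,-0.066]
    - [0.053,-0.034,-0.066]
    - [0.053,-0.034,-0.066]
    - [0.053,-0.034,-0.066]
    - [0.053,-0.034,-0.066]
    - [0.053,-0.034,-0.066]
    - [0.053,-0.034,-0.066]
    - [0,0,0]
    - [0,0,0]
  gripper: [-1,-1,-1,-1,-1,-1,-1,-1,-1,-1]

```text
time: 4.2
tool_pos: [0.5301, 0.1043, 0.2481]
tool_rot: [-2.445, -0.003, -0.898]
contact_force: [-0.5, 0.6, 0.1]
opening: 0.0916
```

Run:
```python
from h import *
np.set_printoptions(precision=4,suppress=True)
az=S[2];g=st(S,mouth(0,0,.056))
A=now();print(A,robot.observe()["qpos"])
plan(A,tool(az,np.deg2rad(50),g))
a=read_camera("scene");b=read_camera("top")
print([proj(c,A[:3,3]).round(1) for c in (a,b)],[proj(c,g).round(1) for c in (a,b)])
x=cv2.resize(a["img"][130:230,205:305],(400,400),interpolation=2);y=cv2.resize(b["img"][140:240,190:290],(400,400),interpolation=2)
cv2.imwrite("pics/z1.png",np.hstack([x,y])[:,:,::-1])
```

```text
[[ 0.6235 -0.5985  0.5031  0.5301]
 [-0.7818 -0.4796  0.3984  0.1043]
 [ 0.0028 -0.6417 -0.7669  0.2481]
 [ 0.      0.      0.      1.    ]] [-0.3216  0.0499  1.9768  0.7883  0.8591  0.1207]
rows 3 trans [-0.0003, -0.0004, 0.0433] turn [0.0005, -0.0005, 0.0008]
path [[0.53, 0.104, 0.248], [0.552, 0.122, 0.215], [0.574, 0.14, 0.182], [0.596, 0.158, 0.149]]
[array([247.9, 147. ]), array([233.5, 184. ])] [array([264.4, 164.1]), array([220. , 168.9])]
```

View pics/z1.png

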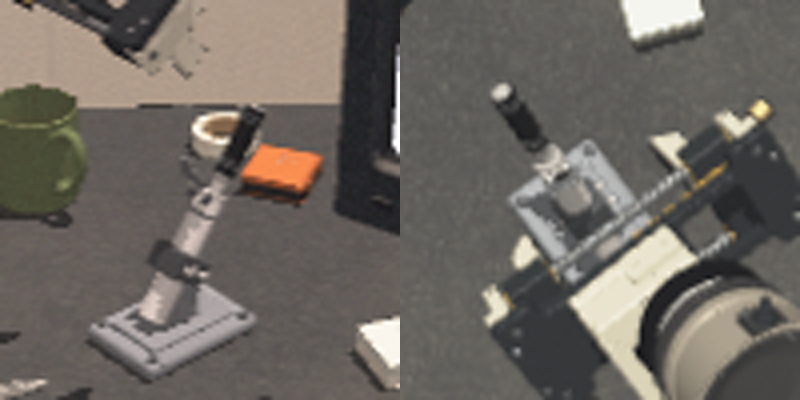

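Scene shows the gripper above and behind the stand. Top shows the handle end at about (215.5,163), on the tool's centre line between the fingers. Moving in.

Emit:
carry_out:
  translation:
    - [0,0,0.033]
    - [0,0,0.033]
    - [0,0,0.032]
    - [0,0,0.032]
    - [0,0,0]
  turn:
    - [0,0,0]
    - [0,0,0]
    - [0,0,0]
    - [0,0,0]
    - [0,0,0]
  gripper: [-1,-1,-1,-1,-0.6]
  squeeze: 4

```text
time: 4.8
tool_pos: [0.5956, 0.1565, 0.1458]
tool_rot: [-2.447, 0.0, -0.897]
contact_force: [0.5, -0.2, 0.1]
opening: 0.0878
```

Run:
```python
from h import *
np.set_printoptions(precision=4,suppress=True)
az=S[2];g=st(S,mouth(0,0,.056))
A=now();print(A[:3,3],robot.observe()["contact_force"])
a=read_camera("scene");b=read_camera("top")
G=A[:3,3]-.019*A[:3,2]
print([proj(c,G).round(1) for c in (a,b)],[proj(c,g).round(1) for c in (a,b)])
x=cv2.resize(a["img"][130:190,235:295],(400,400),interpolation=2);y=cv2.resize(b["img"][140:200,190:250],(400,400),interpolation=2)
cv2.imwrite("pics/z2.png",np.hstack([x,y])[:,:,::-1])
```

```text
[0.5956 0.1565 0.1458] [ 0.5029 -0.2378  0.0579]
[array([264.4, 165.2]), array([220.5, 169.2])] [array([264.4, 164.1]), array([220. , 168.9])]
```

View pics/z2.png

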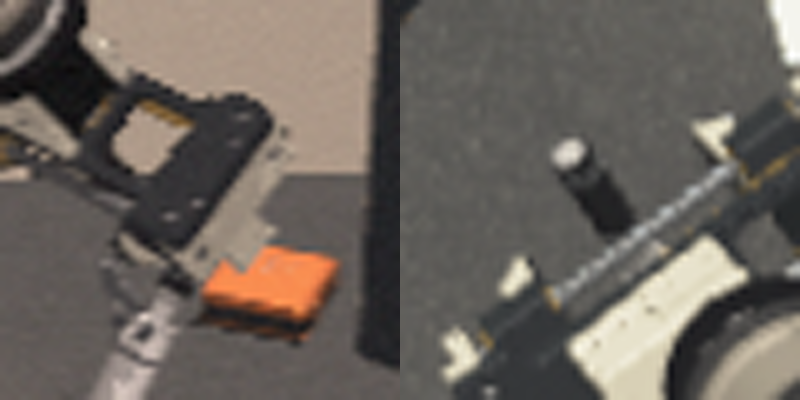

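Top shows the handle between the fingertips, maybe 3–5 mm towards the lower-left (−x tool) finger. I'll shift 3 mm that way and close softly.

Emit:
carry_out:
  translation:
    - [-0.003,0,0.0]
    - [0,0,0]
    - [0,0,0]
    - [0,0,0]
  turn:
    - [0,0,0]
    - [0,0,0]
    - [0,0,0]
    - [0,0,0]
  gripper: [0.4,0.4,0.4,0.4]
  squeeze: 4

```text
time: 5.3
tool_pos: [0.5941, 0.1581, 0.1495]
tool_rot: [-2.443, -0.004, -0.898]
contact_force: [-0.9, 0.3, -0.3]
opening: 0.0486
```

Emit:
carry_out:
  translation:
    - [0,0,0]
    - [0,0,0]
    - [0,0,0]
  turn:
    - [0,0,0]
    - [0,0,0]
    - [0,0,0]
  gripper: [0.55,0.65,0.75]

```text
time: 5.6
tool_pos: [0.5939, 0.1585, 0.1486]
tool_rot: [-2.444, -0.003, -0.898]
contact_force: [-0.1, 0.4, -0.3]
opening: 0.0245
```

Emit:
carry_out:
  translation:
    - [0,0,0]
    - [0,0,0]
    - [0,0,0]
  turn:
    - [0,0,0]
    - [0,0,0]
    - [0,0,0]
  gripper: [0.8,0.85,0.9]

```text
time: 5.9
tool_pos: [0.5939, 0.1585, 0.1486]
tool_rot: [-2.444, -0.003, -0.897]
contact_force: [-0.0, 0.7, 0.7]
opening: 0.0054
```

Run:
```python
from h import *
np.set_printoptions(precision=4,suppress=True)
o=robot.observe();A=now();print(A[:3,:3].T@o["contact_force"],o["torque"],o["opening"])
ax=np.array([np.cos(S[2])*s35,np.sin(S[2])*s35,c35]);print("rod axis in tool",A[:3,:3].T@ax, R.from_matrix(A[:3,:3]).as_euler('xyz'))
G=A[:3,3]-.019*A[:3,2];print(G)
```

```text
[-0.5588 -0.7695 -0.2231] [-0.2545  0.2498 -0.0158] 0.005406799796616963
rod axis in tool [ 0.0031 -0.9658 -0.2592] [-2.4439 -0.0031 -0.8974]
[0.5843 0.151  0.1631]
```

Run:
```python
from h import *
a=read_camera("scene");b=read_camera("top")
x=cv2.resize(a["img"][130:190,235:295],(400,400),interpolation=2);y=cv2.resize(b["img"][140:200,190:250],(400,400),interpolation=2)
cv2.imwrite("pics/z3.png",np.hstack([x,y])[:,:,::-1])
A=now()
print([proj(c,A[:3,3]).round(1) for c in(a,b)],[proj(c,A[:3,3]-.019*A[:3,2]).round(1) for c in(a,b)])
```

```text
[array([266.4, 166.9]), array([217.6, 167.3])] [array([263.8, 164.2]), array([219.6, 169.6])]
```

View pics/z3.png

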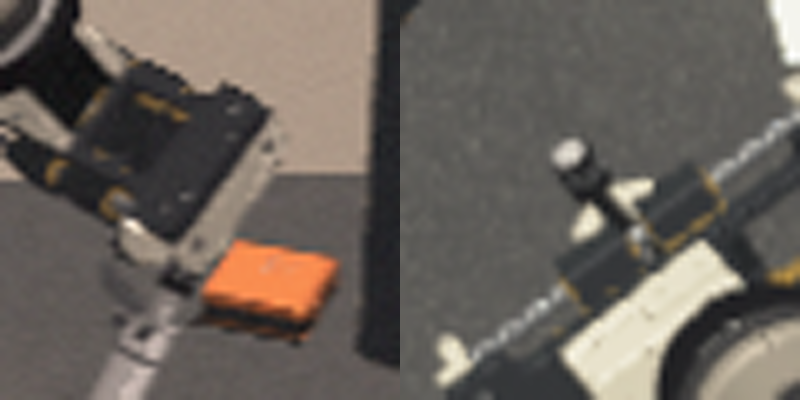

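The fingers closed to 5 mm without the rod between them. I'll overlay the model on a fresh picture to find the disagreement.

Run:
```python
from h import *
a=read_camera("scene");b=read_camera("top")
A=now();out=[]
for c,(x0,y0) in((a,(240,140)),(b,(195,145))):
    k=8;im=cv2.resize(c["img"][y0:y0+75,x0:x0+50],(400,600),interpolation=cv2.INTER_CUBIC)[:,:,::-1].copy()
    P=lambda p:tuple(int(v) for v in ((proj(c,p)-[x0,y0]+.5)*k))
    def line(pts,col):
        for p,q in zip(pts,pts[1:]): cv2.line(im,P(p),P(q),col,1)
    for r in(-.009,.009): pass
    line([st(S,mouth(0,0,z)) for z in(0,.021,.081)],(0,255,0))
    for z in(0,.021,.081): cv2.circle(im,P(st(S,mouth(0,0,z))),3,(0,255,0),-1)
    line([A[:3,3],A[:3,3]-.066*A[:3,2]],(0,0,255)); 
    for d in(0,.019,.066): cv2.circle(im,P(A[:3,3]-d*A[:3,2]),3,(0,0,255),-1)
    out.append(im)
cv2.imwrite("pics/z4.png",np.hstack(out))
```

```text
(no output)
```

View pics/z4.png

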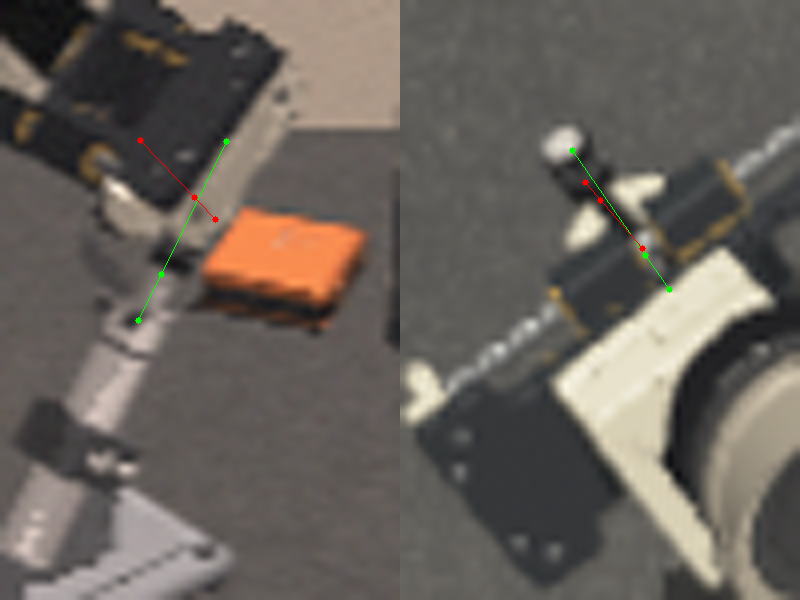

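In the top view the visible fingertips, near (615,205), end about 15 mm short of the reported TCP projection. In scene the rod lies about 2 px right of the model. So the fingers stopped above the handle. I'll reopen, go about 20 mm deeper and slightly up the rod, then close again.

Emit:
carry_out:
  translation:
    - [0,0,0]
    - [0,0,0]
    - [0,0,0]
    - [0,0,0]
    - [0,0,0]
    - [0,-0.006,0]
    - [0,0,0.01]
    - [0,0,0.01]
    - [0,0,0]
  turn:
    - [0,0,0]
    - [0,0,0]
    - [0,0,0]
    - [0,0,0]
    - [0,0,0]
    - [0,0,0]
    - [0,0,0]
    - [0,0,0]
    - [0,0,0]
  gripper: [0,0,0,0,0,0,0,0,0]

```text
time: 7.0
tool_pos: [0.6073, 0.1701, 0.1355]
tool_rot: [-2.445, -0.001, -0.897]
contact_force: [0.1, -0.3, 0.1]
opening: 0.046
```

Emit:
carry_out:
  translation:
    - [0,0,0]
    - [0,0,0]
    - [0,0,0]
    - [0,0,0]
    - [0,0,0]
  turn:
    - [0,0,0]
    - [0,0,0]
    - [0,0,0]
    - [0,0,0]
    - [0,0,0]
  gripper: [0.7,0.7,0.7,0.7,0.7]

```text
time: 7.5
tool_pos: [0.6076, 0.1692, 0.1374]
tool_rot: [-2.444, -0.003, -0.898]
contact_force: [-0.6, 0.5, -0.4]
opening: 0.0176
```

Emit:
carry_out:
  translation:
    - [0,0,0]
    - [0,0,0]
  turn:
    - [0,0,0]
    - [0,0,0]
  gripper: [0.9,0.9]
  squeeze: 4

```text
time: 7.7
tool_pos: [0.6076, 0.1693, 0.1373]
tool_rot: [-2.444, -0.003, -0.898]
contact_force: [-0.0, 0.1, 0.3]
opening: 0.0172
```

Run:
```python
from h import *
np.set_printoptions(precision=4,suppress=True)
o=robot.observe();A=now();print(A[:3,:3].T@o["contact_force"],o["torque"],o["opening"])
a=read_camera("scene");b=read_camera("top");out=[]
for c,(x0,y0) in((a,(240,140)),(b,(195,145))):
    k=8;im=cv2.resize(c["img"][y0:y0+75,x0:x0+50],(400,600),interpolation=cv2.INTER_CUBIC)[:,:,::-1].copy()
    P=lambda p:tuple(int(v) for v in ((proj(c,p)-[x0,y0]+.5)*k))
    for d in(0,.019,.066): cv2.circle(im,P(A[:3,3]-d*A[:3,2]),3,(0,0,255),-1)
    out.append(im)
cv2.imwrite("pics/z5.png",np.hstack(out))
```

```text
[-0.1236 -0.2413 -0.2284] [-0.2029  0.2082 -0.0439] 0.01718966836758825
```

View pics/z5.png

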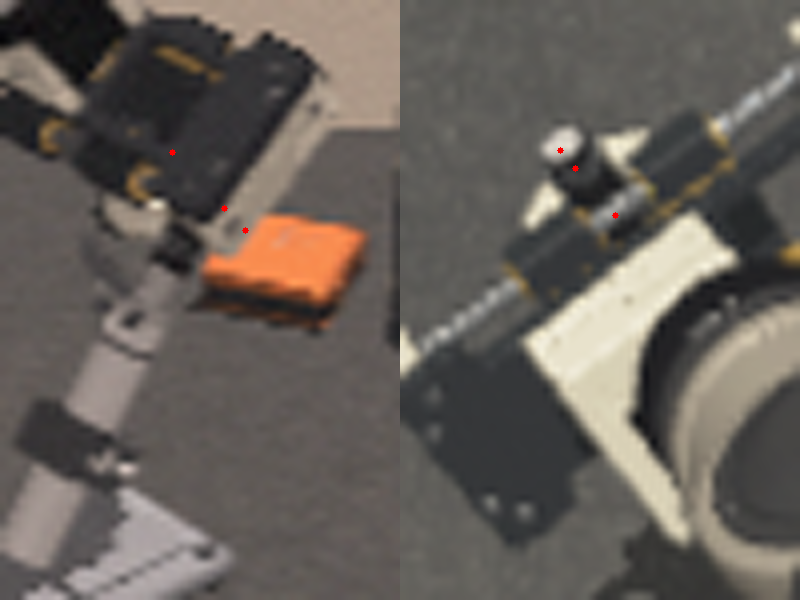

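The grip holds at 17 mm, but the geometry says the rod is only at the fingertip ends. I'll open a little, go 12 mm deeper and regrip.

Emit:
carry_out:
  translation:
    - [0,0,0]
    - [0,0,0]
    - [0,0,0]
    - [0,0,0.006]
    - [0,0,0.006]
    - [0,0,0]
  turn:
    - [0,0,0]
    - [0,0,0]
    - [0,0,0]
    - [0,0,0]
    - [0,0,0]
    - [0,0,0]
  gripper: [0.3,0.3,0.3,0.3,0.3,0.3]

```text
time: 8.4
tool_pos: [0.6135, 0.1745, 0.127]
tool_rot: [-2.445, -0.002, -0.897]
contact_force: [0.4, -0.6, -0.2]
opening: 0.0324
```

Emit:
carry_out:
  translation:
    - [0,0,0]
    - [0,0,0]
    - [0,0,0]
    - [0,0,0]
  turn:
    - [0,0,0]
    - [0,0,0]
    - [0,0,0]
    - [0,0,0]
  gripper: [0.9,0.9,0.9,0.9]

```text
time: 8.8
tool_pos: [0.6136, 0.1741, 0.128]
tool_rot: [-2.444, -0.003, -0.897]
contact_force: [0.0, 0.5, 0.1]
opening: 0.0176
```

Run:
```python
from h import *
np.set_printoptions(precision=4,suppress=True)
o=robot.observe();A=now();print(A[:3,:3].T@o["contact_force"],o["torque"],o["opening"],A)
for az in (S[2],):
  ax=np.array([np.cos(az)*s35,np.sin(az)*s35,c35]);print("rod axis in tool",A[:3,:3].T@ax)
```

```text
[-0.3655 -0.3328  0.1188] [-0.1984  0.3202 -0.0188] 0.0175817183575043 [[ 0.6236 -0.5978  0.5038  0.6136]
 [-0.7818 -0.4794  0.3988  0.1741]
 [ 0.0032 -0.6425 -0.7663  0.128 ]
 [ 0.      0.      0.      1.    ]]
rod axis in tool [ 0.0031 -0.9658 -0.2592]
```

Emit:
carry_out:
  translation:
    - [0,0,0]
    - [0,-0.0048,-0.0013]
    - [0,-0.0048,-0.0013]
    - [0,-0.0048,-0.0013]
    - [0,-0.0048,-0.0013]
  turn:
    - [0,0,0]
    - [0,0,0]
    - [0,0,0]
    - [0,0,0]
    - [0,0,0]
  gripper: [1,1,1,1,1]
  squeeze: 15

```text
time: 9.3
tool_pos: [0.6227, 0.1815, 0.1448]
tool_rot: [-2.444, -0.003, -0.897]
contact_force: [-0.9, 0.1, -0.6]
opening: 0.0173
```

Emit:
carry_out:
  translation:
    - [0,-0.0097,-0.0026]
    - [0,-0.0097,-0.0026]
    - [0,-0.0097,-0.0026]
  turn:
    - [0,0,0]
    - [0,0,0]
    - [0,0,0]
  gripper: [1,1,1]

```text
time: 9.6
tool_pos: [0.6362, 0.1924, 0.1696]
tool_rot: [-2.444, -0.003, -0.897]
contact_force: [-0.8, 0.2, -0.5]
opening: 0.0173
```

Emit:
carry_out:
  translation:
    - [0,-0.0097,-0.0026]
    - [0,-0.0097,-0.0026]
    - [0,-0.0097,-0.0026]
    - [0,-0.0097,-0.0026]
  turn:
    - [0,0,0]
    - [0,0,0]
    - [0,0,0]
    - [0,0,0]
  gripper: [1,1,1,1]

```text
time: 10.0
tool_pos: [0.654, 0.2069, 0.2025]
tool_rot: [-2.444, -0.003, -0.897]
contact_force: [0.7, 0.1, -0.3]
opening: 0.0173
```

Emit:
carry_out:
  translation:
    - [0,-0.0097,-0.0026]
    - [0,-0.0097,-0.0026]
    - [0,-0.0097,-0.0026]
    - [0,-0.0097,-0.0026]
    - [0,0,0]
  turn:
    - [0,0,0]
    - [0,0,0]
    - [0,0,0]
    - [0,0,0]
    - [0,0,0]
  gripper: [1,1,1,1,1]

```text
time: 10.5
tool_pos: [0.6727, 0.2215, 0.2365]
tool_rot: [-2.442, -0.005, -0.897]
contact_force: [-0.6, 0.3, -0.4]
opening: 0.0178
```

Run:
```python
from h import *
np.set_printoptions(precision=4,suppress=True)
o=robot.observe();A=now();print(o["contact_force"],o["torque"],o["opening"],o["qpos"])
ax=A[:3,:3]@np.array([0,-.966,-.259]);G=A[:3,3]-.019*A[:3,2]
a=read_camera("scene");b=read_camera("top");out=[]
for c,(x0,y0) in((a,(235,110)),(b,(185,130))):
    k=5;im=cv2.resize(c["img"][y0:y0+100,x0:x0+80],(400,500),interpolation=cv2.INTER_CUBIC)[:,:,::-1].copy()
    P=lambda p:tuple(int(v) for v in ((proj(c,p)-[x0,y0]+.5)*k))
    for d in(0,.019,.066): cv2.circle(im,P(A[:3,3]-d*A[:3,2]),2,(0,0,255),-1)
    for d in(0,.05,.1,.165): cv2.circle(im,P(G-d*ax),2,(0,255,0),-1)
    out.append(im)
cv2.imwrite("pics/z6.png",np.hstack(out))
```

```text
[-0.5886  0.3318 -0.4057] [-0.2751  0.3055 -0.0788] 0.017804175478044734 [0.0079 0.3319 1.6498 0.6706 0.6889 0.478 ]
```

View pics/z6.png

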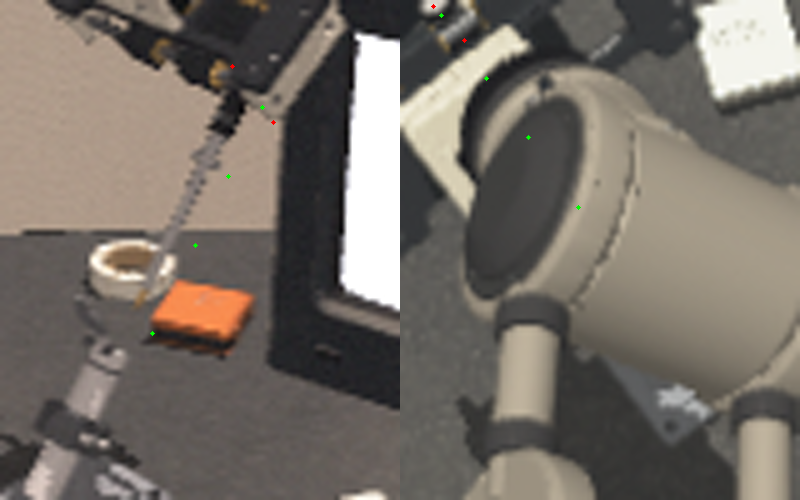

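Scene shows the rod fully out: its tip, at crop (138,303), is clear of the mouth at (108,347). The rod sits about 6 px left of where the reported TCP puts it, roughly 30 mm along the tool. I'll place it by vision instead, so the next goal is a hover above the rest.

```bash
cat >> h.py <<'E'
RA=np.deg2rad(79.5);RO=np.array([.4872,-.135,0.]);RX=np.array([np.cos(RA),np.sin(RA),0])
E
python3 - <<'E'
from h import *
d=np.deg2rad
A=now()
W=tool(d(60),d(80),[.55,.07,.34]);Hh=tool(RA,d(105),RO+RX*.0865+[0,0,.15])
for P,Q in((A,W),(W,Hh)):
    n,t,w=plan(P,Q)
    D=np.linalg.inv(P)@Q
    print("tip",[((P@np.real(fmp(D,k/n)))@np.array([0,.166*.966,-.019+.166*.259,1]))[:3].round(3).tolist() for k in range(0,n+1,2)])
E
```

```text
rows 5 trans [0.0032, 0.026, -0.0336] turn [-0.1032, -0.0325, -0.0682]
path [[0.672, 0.221, 0.235], [0.641, 0.193, 0.244], [0.614, 0.163, 0.257], [0.589, 0.133, 0.275], [0.569, 0.103, 0.296], [0.552, 0.073, 0.321]]
tip [[0.588, 0.154, 0.113], [0.527, 0.066, 0.161], [0.486, -0.02, 0.229]]
rows 5 trans [-0.0004, 0.0277, 0.0382] turn [-0.0864, 0.003, -0.0685]
path [[0.552, 0.073, 0.321], [0.541, 0.055, 0.279], [0.53, 0.033, 0.238], [0.52, 0.008, 0.2], [0.511, -0.022, 0.164], [0.502, -0.055, 0.132]]
tip [[0.475, -0.06, 0.27], [0.47, -0.115, 0.214], [0.47, -0.179, 0.169]]
```

The screw path takes the tip close to the open cap, so I'll lift straight up 90 mm first.

Emit:
carry_out:
  translation:
    - [0,-0.019,-0.023]
    - [0,-0.019,-0.023]
    - [0,-0.019,-0.023]
    - [0.003,0.026,-0.0336]
    - [0.003,0.026,-0.0336]
    - [0.003,0.026,-0.0336]
    - [0.003,0.026,-0.0336]
    - [0.003,0.026,-0.0336]
    - [0,0,0]
  turn:
    - [0,0,0]
    - [0,0,0]
    - [0,0,0]
    - [-0.103,-0.0325,-0.068]
    - [-0.103,-0.0325,-0.068]
    - [-0.103,-0.0325,-0.068]
    - [-0.103,-0.0325,-0.068]
    - [-0.103,-0.0325,-0.068]
    - [0,0,0]
  gripper: [1,1,1,1,1,1,1,1,1]

```text
time: 11.5
tool_pos: [0.5509, 0.0712, 0.4142]
tool_rot: [-2.966, -0.005, -0.525]
contact_force: [-0.2, 0.1, 0.2]
opening: 0.0172
```

Run:
```python
from h import *
d=np.deg2rad
P=now();o=robot.observe();print(P[:3,3],o["qpos"],o["opening"])
Q=tool(RA,d(105),RO+RX*.0865+[0,0,.15])
n,t,w=plan(P,Q,nmin=8);D=np.linalg.inv(P)@Q
print("tip",[((P@np.real(fmp(D,k/n)))@np.array([0,.166*.966,-.019+.166*.259,1]))[:3].round(3).tolist() for k in range(0,n+1,2)])
```

```text
[0.55091002 0.07120738 0.41417218] [-0.11228256  0.26833348  1.04496342  0.16174494  1.75056531  0.44727661] 0.01719068459622399
rows 8 trans [-0.0009, 0.0165, 0.0359] turn [-0.0541, 0.0013, -0.043]
path [[0.551, 0.071, 0.414], [0.545, 0.063, 0.376], [0.539, 0.052, 0.338], [0.533, 0.04, 0.301], [0.527, 0.025, 0.265], [0.52, 0.008, 0.23], [0.514, -0.011, 0.196], [0.508, -0.032, 0.163], [0.502, -0.055, 0.132]]
tip [[0.474, -0.062, 0.362], [0.472, -0.091, 0.304], [0.471, -0.127, 0.248], [0.471, -0.167, 0.197], [0.473, -0.213, 0.15]]
```

Emit:
carry_out:
  translation:
    - [-0.001,0.0165,0.036]
    - [-0.001,0.0165,0.036]
    - [-0.001,0.0165,0.036]
    - [-0.001,0.0165,0.036]
    - [-0.001,0.0165,0.036]
    - [-0.001,0.0165,0.036]
    - [-0.001,0.0165,0.036]
    - [-0.001,0.0165,0.036]
    - [0,0,0]
    - [0,0,0]
  turn:
    - [-0.054,0.0013,-0.043]
    - [-0.054,0.0013,-0.043]
    - [-0.054,0.0013,-0.043]
    - [-0.054,0.0013,-0.043]
    - [-0.054,0.0013,-0.043]
    - [-0.054,0.0013,-0.043]
    - [-0.054,0.0013,-0.043]
    - [-0.054,0.0013,-0.043]
    - [0,0,0]
    - [0,0,0]
  gripper: [1,1,1,1,1,1,1,1,1,1]

```text
time: 12.5
tool_pos: [0.4992, -0.0505, 0.1266]
tool_rot: [2.884, 0.005, -0.185]
contact_force: [0.7, 0.2, -0.9]
opening: 0.0178
```

Run:
```python
from h import *
np.set_printoptions(precision=4,suppress=True)
A=now();o=robot.observe();print(A,o["qpos"],o["opening"])
ax=A[:3,:3]@np.array([0,-.966,-.259]);G=A[:3,3]-.019*A[:3,2];print(ax,G)
a=read_camera("scene");b=read_camera("top");out=[]
for n in("rod_tip","rod_neck","rod_shaft"):
    ob=[]
    for c in(a,b):
        r=nets.tip_of(c,n);print(n,[(np.round(x["pixel"],1),round(x["score"],2)) for x in r[:2]])
        if r: ob.append((c,r[0]["pixel"]))
    if len(ob)==2: print(tri(ob))
for c,(x0,y0) in((a,(205,185)),(b,(280,165))):
    k=5;im=cv2.resize(c["img"][y0:y0+110,x0:x0+80],(400,550),interpolation=cv2.INTER_CUBIC)[:,:,::-1].copy()
    P=lambda p:tuple(int(v) for v in ((proj(c,p)-[x0,y0]+.5)*k))
    for d in(0,.019,.066): cv2.circle(im,P(A[:3,3]-d*A[:3,2]),2,(0,0,255),-1)
    for d in(0,.05,.125,.166): cv2.circle(im,P(G-d*ax),2,(0,255,0),-1)
    for d in(.0375,-.0375): cv2.circle(im,P(RO+RX*d+[0,0,.06]),2,(255,0,0),-1)
    out.append(im)
cv2.imwrite("pics/z7.png",np.hstack(out))
```

```text
[[ 0.9829 -0.1767 -0.0515  0.4992]
 [-0.184  -0.9508 -0.2491 -0.0505]
 [-0.005   0.2543 -0.9671  0.1266]
 [ 0.      0.      0.      1.    ]] [-0.0752  0.4055  1.6535 -0.2824  1.1321  0.2361] 0.017786279585454083
[0.184  0.983  0.0048] [ 0.5002 -0.0458  0.145 ]
rod_tip [(array([248. , 211.9]), 0.64), (array([231.1, 230.3]), 0.45)]
rod_tip [(array([343.5, 216.7]), 0.55)]
(array([ 0.4859, -0.184 ,  0.209 ]), [array([-12.6,   1.2]), array([ -0. , -11.8])])
rod_neck [(array([240.1, 202.5]), 0.63)]
rod_neck [(array([303.2, 203.6]), 0.54)]
(array([ 0.4961, -0.0822,  0.1711]), [array([-1.5,  0.2]), array([-0.1, -1.5])])
rod_shaft [(array([231.2, 219.8]), 0.68)]
rod_shaft [(array([328.6, 205.1]), 0.75), (array([312.3, 212.4]), 0.56)]
(array([ 0.4822, -0.1529,  0.1672]), [array([ 2.7, -0.4]), array([0.2, 2.6])])
```

View pics/z7.png

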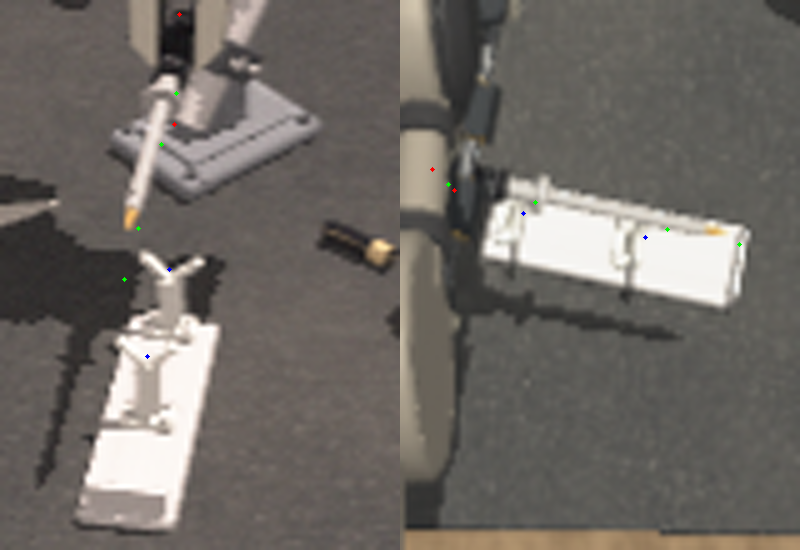

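The scene crop shows the rod level and well above the rest. Its tip is at full-image (230.1,230.5) and its flange at (237.7,202.5); in top, (343.9,210.7) and (307.9,201.9). The fingertips really end about 30 mm short of the reported TCP. I'll triangulate the rod and refit the rest from its corners and forks.

```bash
cat > fit2.py <<'E'
from h import *
np.set_printoptions(precision=4,suppress=True)
a=read_camera("scene");b=read_camera("top")
A=now()
tip,e1=tri([(a,(230.1,230.5)),(b,(343.9,210.7))]);fl,e2=tri([(a,(237.7,202.5)),(b,(307.9,201.9))])
print("tip",tip,e1,"flange",fl,e2,"len",np.linalg.norm(fl-tip),(fl-tip)/np.linalg.norm(fl-tip))
inv=np.linalg.inv(A);print("in tool",(inv@np.r_[tip,1])[:3],(inv@np.r_[fl,1])[:3])
T=[(b,(299.6,199.9),(.05,-.026,.01)),(b,(296.4,216.5),(.05,.026,.01)),(b,(349.2,210.2),(-.11,-.026,.027)),(b,(346.3,225.8),(-.11,.026,.027)),
(a,(248.2,249.6),(.05,-.026,.01)),(a,(239.1,235.9),(.0375,0,.0675)),(a,(234.1,254.5),(-.0375,0,.0675))]
f=lambda p:np.concatenate([proj(c,st(p,q))-px for c,px,q in T])
r=least_squares(f,[.49,-.13,1.33],loss='soft_l1');p=r.x;print("rest",p,np.rad2deg(p[2]));print(f(p).reshape(-1,2))
print("rest_neck",st(p,(.0375,0,.06)),"shaft",st(p,(-.0375,0,.06)))
for c in(a,b):print([proj(c,st(p,q)).round(1) for q in((.0375,0,.06),(-.0375,0,.06))])
E
python3 fit2.py
```

```text
tip [ 0.4735 -0.1949  0.1643] [array([ 0.6, -0.1]), array([0. , 0.6])] flange [ 0.4946 -0.0942  0.18  ] [array([ 0.4, -0.1]), array([0. , 0.4])] len 0.10416525562286733 [0.2028 0.9674 0.1515]
in tool [0.0003 0.1506 0.0016] [ 0.0026  0.0551 -0.04  ]
rest [ 0.4876 -0.1324  1.3745] 78.75359017518561
[[-0.2115 -0.2414]
 [-0.2696 -0.8639]
 [ 1.1565 -0.353 ]
 [ 1.0629  0.4103]
 [-0.0287 -0.3296]
 [-0.5413 -0.2158]
 [-0.2539 -1.4338]]
rest_neck [ 0.4949 -0.0956  0.06  ] shaft [ 0.4803 -0.1692  0.06  ]
[array([238.6, 237.8]), array([233.9, 255.2])]
[array([303.4, 206.8]), array([327.8, 212.1])]
```

```bash
cat >> h.py <<'E'
RP=np.array([.4876,-.1324,1.3745])
RN=st(RP,(.0375,0,.06));RS=st(RP,(-.0375,0,.06))
def place(A,tip,fl,h,dn=0):
    """pose bringing rod (world tip, flange-mid now) onto rest line, height h above seat"""
    u=(fl-tip)/np.linalg.norm(fl-tip);mid=(tip+fl)/2   # mid at z=-50.75mm
    v=(RN-RS)/np.linalg.norm(RN-RS)
    c=np.cross(u,v);Q=R.from_rotvec(c/np.linalg.norm(c)*np.arcsin(np.linalg.norm(c))).as_matrix()
    goal=RN-v*(.013+.05075-dn)+[0,0,h]
    return H(Q@A[:3,:3],Q@(A[:3,3]-mid)+goal)
E
python3 - <<'E'
from h import *
A=now();tip=np.array([.4735,-.1949,.1643]);fl=np.array([.4946,-.0942,.1790])
B=place(A,tip,fl,.04);plan(A,B,nmin=4)
E
```

```text
rows 4 trans [0.0, -0.0015, 0.0217] turn [-0.0355, 0.0002, -0.0025]
path [[0.5, -0.051, 0.127], [0.499, -0.055, 0.106], [0.498, -0.06, 0.085], [0.497, -0.066, 0.064], [0.496, -0.072, 0.043]]
```

Emit:
carry_out:
  translation:
    - [0,-0.0015,0.0217]
    - [0,-0.0015,0.0217]
    - [0,-0.0015,0.0217]
    - [0,-0.0015,0.0217]
    - [0,0,0]
    - [0,0,0]
  turn:
    - [-0.03,0,-0.0025]
    - [-0.03,0,-0.0025]
    - [-0.03,0,-0.0025]
    - [-0.03,0,-0.0025]
    - [0,0,0]
    - [0,0,0]
  gripper: [1,1,1,1,1,1]

```text
time: 13.6
tool_pos: [0.4956, -0.0711, 0.0426]
tool_rot: [2.763, 0.008, -0.174]
contact_force: [0.9, -0.4, -0.4]
opening: 0.0174
```

Run:
```python
from h import *
np.set_printoptions(precision=4,suppress=True)
A=now();o=robot.observe();print(A[:3,3],o["contact_force"])
a=read_camera("scene");b=read_camera("top");out=[]
for c,(x0,y0) in((a,(205,205)),(b,(285,175))):
    k=6;im=cv2.resize(c["img"][y0:y0+85,x0:x0+66],(396,510),interpolation=cv2.INTER_CUBIC)[:,:,::-1].copy()
    P=lambda p:tuple(int(v) for v in ((proj(c,p)-[x0,y0]+.5)*k))
    for q in(RN,RS): cv2.circle(im,P(q),2,(255,0,0),-1)
    v=(RN-RS)/.075
    for z in(-.104,.0025,.013): cv2.circle(im,P(RN+v*(z-.013)+[0,0,.04]),2,(0,255,0),-1)
    out.append(im)
cv2.imwrite("pics/z8.png",np.hstack(out))
```

```text
[ 0.4956 -0.0711  0.0426] [ 0.8813 -0.4402 -0.3878]
```

View pics/z8.png

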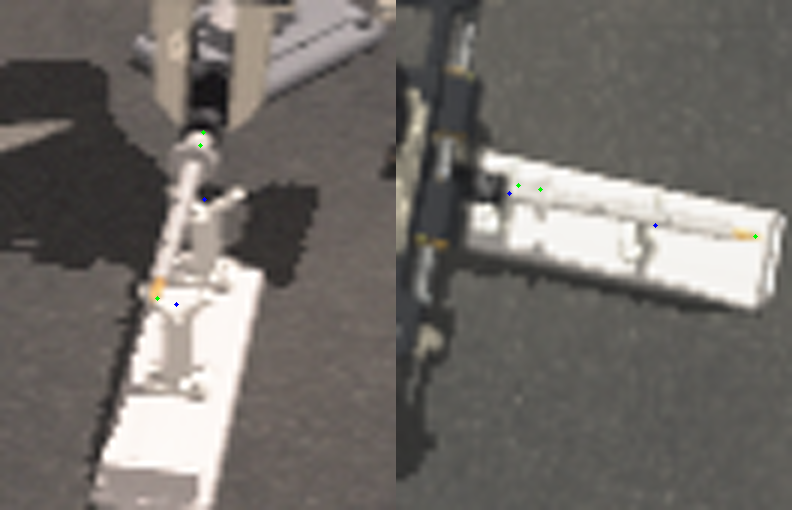

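The scene crop shows the tip at (157,290) and the flange at (193,155). In top the tip is at (750,235) and the flange at (538,190). The rod hovers about 40 mm above the seat line (green marks) within a few mm. Triangulating to correct before lowering.

Run:
```python
from h import *
np.set_printoptions(precision=4,suppress=True)
a=read_camera("scene");b=read_camera("top");A=now()
tip,e1=tri([(a,(230.7,252.8)),(b,(343.5,213.7))]);fl,e2=tri([(a,(236.7,230.3)),(b,(308.2,206.2))])
print(tip,e1,fl,e2,np.linalg.norm(fl-tip),(fl-tip)/.1065)
inv=np.linalg.inv(A);print("in tool",(inv@np.r_[tip,1])[:3],(inv@np.r_[fl,1])[:3])
print("goal tip",RN-(RN-RS)/.075*.117,"goal fl",RN-(RN-RS)/.075*.0105)
B=place(A,tip,fl,.01);plan(A,B,nmin=2)
```

```text
[ 0.4722 -0.2073  0.102 ] [array([ 0.1, -0. ]), array([0. , 0.1])] [ 0.4914 -0.1057  0.0951] [array([ 0.6, -0.1]), array([0. , 0.6])] 0.10364965760627413 [ 0.18    0.9542 -0.0654]
in tool [-0.0004  0.1499 -0.0033] [ 0.0009  0.0512 -0.035 ]
goal tip [ 0.4721 -0.2104  0.06  ] goal fl [ 0.4929 -0.1059  0.06  ]
rows 2 trans [0.001, -0.0049, 0.0102] turn [0.0337, -0.0011, 0.0047]
path [[0.496, -0.071, 0.044], [0.497, -0.071, 0.032], [0.498, -0.07, 0.021]]
```

Emit:
carry_out:
  translation:
    - [0.0005,-0.0035,0.0095]
    - [0.0005,-0.0035,0.0095]
    - [0,-0.0035,0.0095]
    - [0,0,0]
  turn:
    - [0.01,0,0.003]
    - [0.01,0,0]
    - [0,0,0]
    - [0,0,0]
  gripper: [1,1,1,1]

```text
time: 14.2
tool_pos: [0.4963, -0.0721, 0.0109]
tool_rot: [2.782, 0.006, -0.176]
contact_force: [2.6, 0.9, 1.7]
opening: 0.0175
```

Emit:
carry_out:
  translation:
    - [0,-0.0012,0.003]
    - [0,-0.0012,0.003]
    - [0,0,0]
  turn:
    - [0,0,0]
    - [0,0,0]
    - [0,0,0]
  gripper: [1,1,1]
  squeeze: 6

```text
time: 14.5
tool_pos: [0.4959, -0.0713, 0.005]
tool_rot: [2.783, 0.007, -0.177]
contact_force: [1.0, 3.6, 0.5]
opening: 0.0177
```

Run:
```python
from h import *
np.set_printoptions(precision=4,suppress=True)
a=read_camera("scene");b=read_camera("top");A=now();o=robot.observe();print(o["contact_force"],o["torque"])
v=(RN-RS)/.075
for n,z in(("rod_tip",-.104),("rod_neck",.013),("rod_shaft",-.062),("specimen_rod",0)):
    for c in(a,b):
        r=nets.tip_of(c,n);print(n,"goal",proj(c,RN+v*(z-.013)).round(1),[(np.round(x["pixel"],1),round(x["score"],2)) for x in r[:2]])
for c,box in((a,(215,235,260,295)),(b,(325,195,356,230))):
    x0,y0,x1,y1=box;h=cv2.cvtColor(c["img"],cv2.COLOR_RGB2HSV)[y0:y1,x0:x1]
    ys,xs=np.where((h[...,1]>90)&(h[...,0]>8)&(h[...,0]<30)&(h[...,2]>110))
    print("brass",len(xs),xs.mean()+x0 if len(xs) else 0,ys.mean()+y0 if len(xs) else 0,"goal brass",proj(c,RN+v*(-.095-.013)))
```

```text
[ 0.6084  4.3348 -0.6046] [ 0.9277 -0.3517  0.0289]
rod_tip goal [231.  265.9] [(array([229. , 257.1]), 0.6)]
rod_tip goal [341.5 215. ] [(array([224. , 182.4]), 0.58), (array([345.3, 214.6]), 0.43)]
rod_neck goal [238.6 237.8] [(array([237. , 241.1]), 0.47)]
rod_neck goal [303.4 206.8] [(array([304.2, 210.2]), 0.48), (array([314.3, 212.3]), 0.48)]
rod_shaft goal [233.9 255.2] [(array([231.4, 247.2]), 0.51)]
rod_shaft goal [327.8 212.1] [(array([329.9, 210.6]), 0.48)]
specimen_rod goal [237.8 240.6] [(array([236.5, 238.3]), 0.69), (array([238.2, 262.8]), 0.63)]
specimen_rod goal [307.6 207.7] [(array([308.1, 207.3]), 0.63)]
brass 4 232.5 252.5 goal brass [231.6529 263.5442]
brass 3 340.0 213.0 goal brass [338.5265 214.3846]
```

Run:
```python
from h import *
a=read_camera("scene");b=read_camera("top");out=[]
for c,(x0,y0) in((a,(215,220)),(b,(292,190))):
    k=8;im=cv2.resize(c["img"][y0:y0+65,x0:x0+50],(400,520),interpolation=cv2.INTER_CUBIC)[:,:,::-1].copy()
    P=lambda p:tuple(int(v) for v in ((proj(c,p)-[x0,y0]+.5)*k))
    for q in(RN,RS): cv2.circle(im,P(q),2,(255,0,0),-1)
    v=(RN-RS)/.075
    for z in(-.104,.0025): cv2.circle(im,P(RN+v*(z-.013)),2,(0,255,0),-1)
    out.append(im)
cv2.imwrite("pics/z9.png",np.hstack(out))
```

```text
(no output)
```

View pics/z9.png

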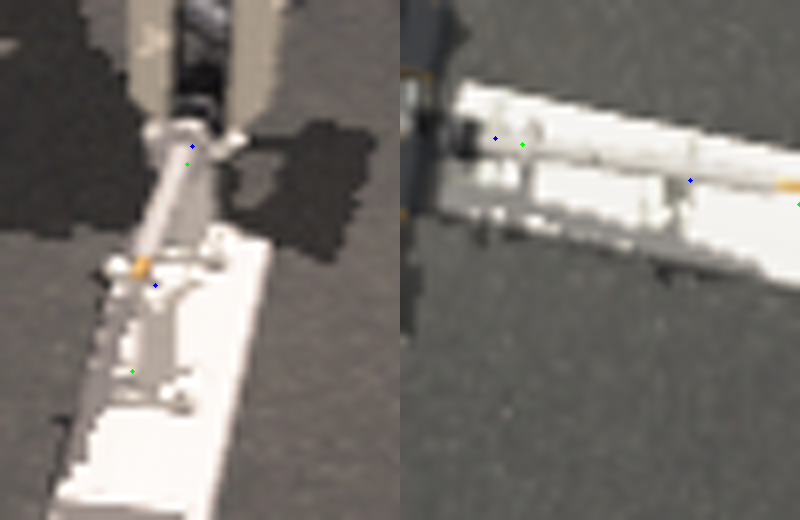

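Run:
```python
from h import *
np.set_printoptions(precision=4,suppress=True)
a=read_camera("scene");b=read_camera("top");A=now()
br,e1=tri([(a,(232.3,252.8)),(b,(340.1,212.9))]);fl,e2=tri([(a,(237.6,236.4)),(b,(309,205.75))])
print(br,e1,fl,e2,np.linalg.norm(fl-br),(fl-br)/np.linalg.norm(fl-br))
inv=np.linalg.inv(A);print("in tool",(inv@np.r_[br,1])[:3],(inv@np.r_[fl,1])[:3]);print(A[:3,:3])
v=(RN-RS)/.075;print("goal",RN+v*(-.108),RN+v*(-.0105))
```

```text
[ 0.4757 -0.199   0.0946] [array([-0.2,  0. ]), array([-0. , -0.2])] [ 0.4942 -0.1104  0.0772] [array([ 0.8, -0.1]), array([0. , 0.8])] 0.09220993423132826 [ 0.2005  0.9615 -0.188 ]
in tool [ 0.0018  0.1523 -0.0381] [ 0.0045  0.0615 -0.0536]
[[ 0.9844 -0.1626 -0.0673]
 [-0.1759 -0.9221 -0.3446]
 [-0.006   0.351  -0.9364]]
goal [ 0.4738 -0.2015  0.06  ] [ 0.4929 -0.1059  0.06  ]
```

The scene crop shows the neck end low at (185,135) and the tip raised at (142,265). The rod is about 5 mm too far towards the tip, so the handle's end face caught the fork and tilted it about 11°. I'll lift, shift it back, level it and re-measure numerically.

Run:
```python
from h import *
A=now();br=np.array([.4757,-.199,.0946]);fl=np.array([.4942,-.1104,.0772]);u=(fl-br)/np.linalg.norm(fl-br)
up=A.copy();up[2,3]+=.02;plan(A,up,nmin=2)
B=place(up,fl-u*.1065+[0,0,.02],fl+[0,0,.02],.03,.001);plan(up,B,nmin=4)
```

```text
rows 2 trans [-0.0001, 0.0035, -0.0094] turn [-0.0, 0.0, 0.0]
path [[0.496, -0.071, 0.005], [0.496, -0.071, 0.015], [0.496, -0.071, 0.025]]
rows 4 trans [-0.0005, -0.0042, -0.0016] turn [0.0475, 0.0018, -0.0022]
path [[0.496, -0.071, 0.025], [0.496, -0.067, 0.025], [0.497, -0.062, 0.026], [0.497, -0.058, 0.026], [0.497, -0.053, 0.027]]
```

Emit:
carry_out:
  translation:
    - [0,0.0035,-0.0094]
    - [0,0.0035,-0.0094]
    - [0,0.0035,-0.0094]
    - [-0.0005,-0.004,-0.0016]
    - [-0.0005,-0.004,-0.0016]
    - [-0.0005,-0.004,-0.0016]
    - [-0.0005,-0.004,-0.0016]
    - [0,0,0]
    - [0,0,0]
  turn:
    - [0,0,0]
    - [0,0,0]
    - [0,0,0]
    - [0.0375,0,-0.002]
    - [0.0375,0,-0.002]
    - [0.0375,0,-0.002]
    - [0.0375,0,-0.002]
    - [0,0,0]
    - [0,0,0]
  gripper: [1,1,1,1,1,1,1,1,1]
  squeeze: 12

```text
time: 16.1
tool_pos: [0.4972, -0.055, 0.0375]
tool_rot: [2.931, 0.008, -0.17]
contact_force: [-0.1, 0.0, -1.9]
opening: 0.0176
```

```bash
cat > meas.py <<'E'
from h import *
np.set_printoptions(precision=4,suppress=True)
a=read_camera("scene");b=read_camera("top");A=now();o=robot.observe();print(A[:3,3],"F",o["contact_force"],o["opening"])
v=(RN-RS)/.075;pts={}
B=[]
for c,box in((a,(205,205,275,300)),(b,(315,185,365,240))):
    x0,y0,x1,y1=box;im=c["img"][y0:y1,x0:x1].astype(float)
    w=np.clip(im[...,0]-im[...,2]-35,0,None)  # yellowness
    n,l,s,cen=cv2.connectedComponentsWithStats((w>0).astype(np.uint8),connectivity=8)
    k=1+np.argmax([w[l==i].sum() for i in range(1,n)]);ww=w*(l==k)
    yy,xx=np.mgrid[y0:y1,x0:x1];px=np.array([(xx*ww).sum(),(yy*ww).sum()])/ww.sum();B.append((c,px));print("brass px",px.round(1),s[k],"goal",proj(c,RN+v*(-.108)).round(1))
x,e=tri(B);print("brass",x,e,"goal",RN+v*(-.108));br=x
for n,z in(("specimen_rod",0),("rod_neck",.013),("rod_shaft",-.062),("rod_tip",-.104)):
    ob=[]
    for c in(a,b):
        g=br+v*(z+.095);g=proj(c,g);r=[q for q in nets.tip_of(c,n) if np.linalg.norm(np.array(q["pixel"])-g)<11]
        if r: ob.append((c,np.array(r[0]["pixel"])));print(n,ob[-1][1].round(1),round(r[0]["score"],2),"goal",proj(c,RN+v*(z-.013)).round(1))
    if len(ob)==2: x,e=tri(ob);print("   ",n,x,e,"goal",RN+v*(z-.013))
for c,nm in((a,"s"),(b,"t")): save(c,"m_"+nm+str(c["shot"]))
E
python3 meas.py
```

```text
[ 0.4972 -0.0546  0.0371] F [ 0.2827 -0.2697 -0.8059] 0.017927454595313266
brass px [231.8 261.1] [26 54  3  5 13] goal [231.7 263.5]
brass px [336.  214.3] [20 29  4  2  7] goal [338.5 214.4]
brass [ 0.4742 -0.1936  0.0612] [array([-0.1,  0. ]), array([-0. , -0.1])] goal [ 0.4738 -0.2015  0.06  ]
specimen_rod [239.8 232.8] 0.77 goal [237.8 240.6]
specimen_rod [303.  210.7] 0.63 goal [307.6 207.7]
    specimen_rod [ 0.4901 -0.0924  0.0741] [array([-3. ,  0.4]), array([-0.1, -2.8])] goal [ 0.4924 -0.1084  0.06  ]
rod_neck [238.9 233.1] 0.79 goal [238.6 237.8]
rod_neck [301.6 209.7] 0.68 goal [303.4 206.8]
    rod_neck [ 0.4905 -0.0887  0.0706] [array([-1.9,  0.3]), array([-0.1, -1.9])] goal [ 0.4949 -0.0956  0.06  ]
rod_shaft [228.2 251.9] 0.67 goal [233.9 255.2]
rod_shaft [326.6 212.8] 0.65 goal [327.8 212.1]
    rod_shaft [ 0.4712 -0.1644  0.069 ] [array([ 2.2, -0.3]), array([0.2, 2. ])] goal [ 0.4803 -0.1692  0.06  ]
rod_tip [231.1 265. ] 0.54 goal [231.  265.9]
rod_tip [339.1 217.1] 0.49 goal [341.5 215. ]
    rod_tip [ 0.4691 -0.2037  0.0566] [array([-1.2,  0.2]), array([-0.1, -1.1])] goal [ 0.4721 -0.2104  0.06  ]
```

Run:
```python
from h import *
np.set_printoptions(precision=4,suppress=True)
A=now();inv=np.linalg.inv(A);tip=np.array([.4735,-.2035,.059]);nk=np.array([.4935,-.0890,.0725]);u=(nk-tip)/np.linalg.norm(nk-tip)
print((inv@np.r_[tip,1])[:3],(inv@np.r_[nk,1])[:3],A[:3,:3])
B=place(A,tip,nk-u*.0105,.015,0);plan(A,B,nmin=3)
```

```text
[0.0014 0.1523 0.0097] [ 0.0018  0.0414 -0.0276] [[ 0.9857 -0.1626 -0.0433]
 [-0.168  -0.9645 -0.2035]
 [-0.0086  0.2079 -0.9781]]
rows 3 trans [0.0011, 0.0033, 0.0013] turn [-0.0385, -0.0027, 0.0077]
path [[0.497, -0.054, 0.037], [0.498, -0.058, 0.036], [0.498, -0.062, 0.036], [0.499, -0.065, 0.036]]
```

Emit:
carry_out:
  translation:
    - [0.001,0.0033,0.0013]
    - [0.001,0.0033,0.0013]
    - [0.001,0.0033,0.0013]
    - [0,0,0]
    - [0,0,0]
  turn:
    - [-0.037,-0.002,0.007]
    - [-0.037,-0.002,0.007]
    - [-0.037,-0.002,0.007]
    - [0,0,0]
    - [0,0,0]
  gripper: [1,1,1,1,1]

```text
time: 17.1
tool_pos: [0.4984, -0.0651, 0.0354]
tool_rot: [2.822, 0.009, -0.19]
contact_force: [0.7, -0.1, -0.3]
opening: 0.0175
```

```bash
python3 meas.py
```

```text
[ 0.4984 -0.0654  0.0356] F [ 0.3178 -0.1569 -0.7249] 0.017450283150021666
brass px [231.2 259.2] [25 52  4  5 12] goal [231.7 263.5]
brass px [339.4 214.3] [23 29  4  2  8] goal [338.5 214.4]
brass [ 0.4729 -0.201   0.0747] [array([-0.1,  0. ]), array([-0., -0.])] goal [ 0.4738 -0.2015  0.06  ]
specimen_rod [236.6 232.4] 0.57 goal [237.8 240.6]
specimen_rod [304.4 205.8] 0.54 goal [307.6 207.7]
    specimen_rod [ 0.4926 -0.0963  0.0805] [array([ 1.1, -0.2]), array([0.1, 1.1])] goal [ 0.4924 -0.1084  0.06  ]
rod_neck [236.6 232.8] 0.51 goal [238.6 237.8]
rod_neck [299.8 207.4] 0.66 goal [303.4 206.8]
    rod_neck [ 0.4908 -0.0837  0.0689] [array([ 0.4, -0.1]), array([0. , 0.4])] goal [ 0.4949 -0.0956  0.06  ]
rod_shaft [230.1 246.2] 0.66 goal [233.9 255.2]
rod_shaft [328.9 211.7] 0.6 goal [327.8 212.1]
    rod_shaft [ 0.4746 -0.1673  0.0907] [array([ 1.5, -0.2]), array([0.1, 1.3])] goal [ 0.4803 -0.1692  0.06  ]
rod_tip [232.3 264.4] 0.76 goal [231.  265.9]
rod_tip [342.9 215. ] 0.72 goal [341.5 215. ]
    rod_tip [ 0.4736 -0.213   0.0673] [array([-0.8,  0.1]), array([-0. , -0.7])] goal [ 0.4721 -0.2104  0.06  ]
```

Emit:
carry_out:
  translation:
    - [0.001,-0.0016,0.0047]
    - [0.0005,-0.0016,0.0047]
    - [0,0,0]
  turn:
    - [0,0,0]
    - [0,0,0]
    - [0,0,0]
  gripper: [1,1,1]
  squeeze: 6

```text
time: 17.9
tool_pos: [0.4995, -0.0656, 0.0248]
tool_rot: [2.821, 0.01, -0.191]
contact_force: [0.0, -0.3, -0.7]
opening: 0.0174
```

Emit:
carry_out:
  translation:
    - [0,-0.0008,0.0024]
    - [0,0,0]
  turn:
    - [0,0,0]
    - [0,0,0]
  gripper: [1,1]

```text
time: 18.1
tool_pos: [0.4997, -0.0655, 0.0228]
tool_rot: [2.821, 0.009, -0.191]
contact_force: [0.2, 0.4, -0.9]
opening: 0.0176
```

```bash
python3 meas.py
```

```text
[ 0.4998 -0.0656  0.0231] F [-0.413   0.1706 -0.0656] 0.017674886153237906
brass px [231.9 263.8] [26 57  3  5 13] goal [231.7 263.5]
brass px [338.  214.1] [22 29  4  2  6] goal [338.5 214.4]
brass [ 0.4747 -0.2005  0.0581] [array([ 0.1, -0. ]), array([0. , 0.1])] goal [ 0.4738 -0.2015  0.06  ]
specimen_rod [238.1 240.1] 0.74 goal [237.8 240.6]
specimen_rod [303.5 208. ] 0.61 goal [307.6 207.7]
    specimen_rod [ 0.4927 -0.0967  0.0522] [array([-0.2,  0. ]), array([-0. , -0.2])] goal [ 0.4924 -0.1084  0.06  ]
rod_neck [240.7 235. ] 0.78 goal [238.6 237.8]
rod_neck [299.7 210.4] 0.48 goal [303.4 206.8]
    rod_neck [ 0.4926 -0.0841  0.0594] [array([-3. ,  0.4]), array([-0.1, -2.9])] goal [ 0.4949 -0.0956  0.06  ]
rod_shaft [233.6 252.8] 0.59 goal [233.9 255.2]
rod_shaft [331.7 212.7] 0.59 goal [327.8 212.1]
    rod_shaft [ 0.4783 -0.1779  0.0759] [array([-0.5,  0.1]), array([-0. , -0.4])] goal [ 0.4803 -0.1692  0.06  ]
rod_tip [228.8 265. ] 0.8 goal [231.  265.9]
```

Emit:
carry_out:
  translation:
    - [0,-0.0006,0.0018]
    - [0,0,0]
  turn:
    - [0,0,0]
    - [0,0,0]
  gripper: [1,1]

```text
time: 18.8
tool_pos: [0.4996, -0.0656, 0.021]
tool_rot: [2.821, 0.009, -0.191]
contact_force: [0.6, 1.1, -0.7]
opening: 0.0175
```

Emit:
carry_out:
  translation:
    - [0,-0.0006,0.0018]
    - [0,0,0]
  turn:
    - [0,0,0]
    - [0,0,0]
  gripper: [1,1]

```text
time: 19.0
tool_pos: [0.4996, -0.0655, 0.019]
tool_rot: [2.821, 0.009, -0.191]
contact_force: [-0.2, 1.0, -0.4]
opening: 0.0175
```

Emit:
carry_out:
  translation:
    - [0,-0.0006,0.0018]
    - [0,0,0]
  turn:
    - [0,0,0]
    - [0,0,0]
  gripper: [1,1]

```text
time: 19.2
tool_pos: [0.4996, -0.0656, 0.0171]
tool_rot: [2.821, 0.009, -0.191]
contact_force: [0.6, 0.8, 0.4]
opening: 0.0174
```

```bash
python3 meas.py | grep -v "^   \|rod_shaft"; python3 -c "
from h import *
print(robot.observe()['torque'])"
```

```text
[ 0.4997 -0.0656  0.0173] F [0.246  0.9908 0.0971] 0.017707648965668038
brass px [231.9 263.4] [26 57  3  5 11] goal [231.7 263.5]
brass px [338.2 214.1] [22 29  4  2  6] goal [338.5 214.4]
brass [ 0.4747 -0.2006  0.0596] [array([ 0., -0.]), array([0., 0.])] goal [ 0.4738 -0.2015  0.06  ]
specimen_rod [237.4 236.2] 0.51 goal [237.8 240.6]
specimen_rod [302. 211.] 0.46 goal [307.6 207.7]
rod_neck [236.6 236.6] 0.56 goal [238.6 237.8]
rod_neck [304.9 208.1] 0.59 goal [303.4 206.8]
rod_tip [228.1 264.5] 0.59 goal [231.  265.9]
rod_tip [341.4 216.3] 0.59 goal [341.5 215. ]
[ 0.18690224 -0.17870141 -0.01626003]
```

The tip has stayed at its seated position over the last 6 mm of lowering, so the shaft is down in its fork. I'll keep lowering until the neck seats.

Emit:
carry_out:
  translation:
    - [0,-0.0006,0.0018]
    - [0,0,0]
  turn:
    - [0,0,0]
    - [0,0,0]
  gripper: [1,1]
  squeeze: 4

```text
time: 19.9
tool_pos: [0.4996, -0.0655, 0.0152]
tool_rot: [2.821, 0.009, -0.191]
contact_force: [1.0, 0.5, 0.5]
opening: 0.0176
```

Emit:
carry_out:
  translation:
    - [0,-0.0006,0.0018]
    - [0,0,0]
  turn:
    - [0,0,0]
    - [0,0,0]
  gripper: [1,1]

```text
time: 20.1
tool_pos: [0.4998, -0.0656, 0.0135]
tool_rot: [2.821, 0.009, -0.191]
contact_force: [1.3, 0.2, 0.9]
opening: 0.0179
```

```bash
python3 meas.py | grep -v "^   \|rod_shaft"; python3 -c "
from h import *
print(robot.observe()['torque'])"
```

```text
[ 0.4998 -0.0656  0.0136] F [1.3142 0.6137 0.9453] 0.01763121863182354
brass px [232.2 262.5] [26 56  4  5 13] goal [231.7 263.5]
brass px [338.6 213.9] [22 28  5  2  7] goal [338.5 214.4]
brass [ 0.4752 -0.201   0.0632] [array([-0.1,  0. ]), array([-0. , -0.1])] goal [ 0.4738 -0.2015  0.06  ]
specimen_rod [238.3 241. ] 0.69 goal [237.8 240.6]
specimen_rod [303.3 206.6] 0.7 goal [307.6 207.7]
rod_neck [239.  238.7] 0.64 goal [238.6 237.8]
rod_neck [304.3 207.3] 0.72 goal [303.4 206.8]
rod_tip [230.  266.1] 0.54 goal [231.  265.9]
rod_tip [344.2 215.7] 0.69 goal [341.5 215. ]
[ 0.14774085 -0.20869697  0.0699139 ]
```

Emit:
carry_out:
  translation:
    - [0,0.0005,-0.0015]
    - [0,0,0]
    - [0,0,0]
    - [0,0,0]
    - [0,0,0]
    - [0,0,0]
  turn:
    - [0,0,0]
    - [0,0,0]
    - [0,0,0]
    - [0,0,0]
    - [0,0,0]
    - [0,0,0]
  gripper: [1,1,0.6,0.55,0.5,0.4]
  squeeze: 3

```text
time: 21.2
tool_pos: [0.4996, -0.0656, 0.0151]
tool_rot: [2.821, 0.009, -0.191]
contact_force: [-0.3, 0.1, -0.0]
opening: 0.0258
```

```bash
python3 meas.py
```

```text
[ 0.4997 -0.0656  0.0151] F [-0.2823 -0.1405 -0.3983] 0.02728554231075204
brass px [231.8 263.4] [26 56  3  5 12] goal [231.7 263.5]
brass px [338.2 214.1] [22 29  4  2  7] goal [338.5 214.4]
brass [ 0.4745 -0.2005  0.0597] [array([ 0.1, -0. ]), array([0. , 0.1])] goal [ 0.4738 -0.2015  0.06  ]
specimen_rod [238.7 239.6] 0.57 goal [237.8 240.6]
specimen_rod [300.7 209. ] 0.71 goal [307.6 207.7]
    specimen_rod [ 0.4924 -0.0886  0.0471] [array([-1. ,  0.1]), array([-0., -1.])] goal [ 0.4924 -0.1084  0.06  ]
rod_neck [238.8 238.6] 0.68 goal [238.6 237.8]
rod_neck [301.9 209. ] 0.43 goal [303.4 206.8]
    rod_neck [ 0.4922 -0.0916  0.0531] [array([-1.2,  0.2]), array([-0. , -1.1])] goal [ 0.4949 -0.0956  0.06  ]
rod_shaft [231.2 255.1] 0.61 goal [233.9 255.2]
rod_tip [228.9 266.5] 0.6 goal [231.  265.9]
rod_tip [340.8 215.6] 0.73 goal [341.5 215. ]
    rod_tip [ 0.4685 -0.2091  0.0572] [array([ 0.8, -0.1]), array([0.1, 0.7])] goal [ 0.4721 -0.2104  0.06  ]
```

The rod is seated and let go. The brass tip measures (0.4745, −0.2005, 0.0597) against a goal of (0.4738, −0.2015, 0.060). Now I'll open wider, withdraw, and close the fingers for the cap.

Emit:
carry_out:
  translation:
    - [0,0,0]
    - [0,0,0]
    - [0,0,-0.02]
    - [0,0,-0.04]
    - [0,0,-0.04]
    - [0,0,-0.04]
    - [0,0,-0.04]
    - [0,0,0]
  turn:
    - [0,0,0]
    - [0,0,0]
    - [0,0,0]
    - [0,0,0]
    - [0,0,0]
    - [0,0,0]
    - [0,0,0]
    - [0,0,0]
  gripper: [0.1,0.1,0.1,0.1,0.1,1,1,1]

```text
time: 22.5
tool_pos: [0.5151, -0.0089, 0.1912]
tool_rot: [2.823, -0.002, -0.189]
contact_force: [0.7, -1.1, 0.7]
opening: 0.0221
```

```bash
python3 meas.py | head -12
cat >> h.py <<'E'
u2=np.array([np.cos(S[2]),np.sin(S[2]),0]);HG=st(S,(.0232,0,.130))+[.0015,.0025,.001]
def E(s,z,y=0): return tool(S[2],np.deg2rad(90),HG+u2*s/1000+[0,0,z/1000],.031)  # effective fingertip rel. hinge, mm
E
python3 - <<'E'
from h import *
A=now();print(HG);P0=E(-60,70);plan(A,P0)
for p,q in (((-60,70),(-48,20)),):plan(E(*p),E(*q))
print(E(-48,20)[:3])
E
```

```text
[ 0.5122 -0.0099  0.1864] F [ 0.3548 -0.2571 -0.8335] 0.013855773630220064
brass px [231.8 263.4] [26 56  3  5 12] goal [231.7 263.5]
brass px [338.1 214.1] [22 29  4  2  6] goal [338.5 214.4]
brass [ 0.4746 -0.2004  0.0596] [array([ 0.1, -0. ]), array([0. , 0.1])] goal [ 0.4738 -0.2015  0.06  ]
specimen_rod [238.9 240.1] 0.55 goal [237.8 240.6]
specimen_rod [302.7 207.3] 0.75 goal [307.6 207.7]
    specimen_rod [ 0.4951 -0.0944  0.0503] [array([-0.2,  0. ]), array([-0. , -0.2])] goal [ 0.4924 -0.1084  0.06  ]
rod_neck [237.3 237.5] 0.71 goal [238.6 237.8]
rod_shaft [230.4 253.8] 0.79 goal [233.9 255.2]
rod_shaft [331.3 208.6] 0.64 goal [327.8 212.1]
    rod_shaft [ 0.4802 -0.1778  0.0744] [array([ 3.5, -0.5]), array([0.2, 3.1])] goal [ 0.4803 -0.1692  0.06  ]
rod_tip [230.6 267. ] 0.51 goal [231.  265.9]
[0.55325003 0.12505048 0.131     ]
rows 6 trans [-0.0087, -0.0146, -0.0003] turn [0.0518, -0.0173, 0.1171]
path [[0.512, -0.01, 0.185], [0.506, 0.005, 0.181], [0.502, 0.021, 0.177], [0.5, 0.038, 0.174], [0.5, 0.054, 0.172], [0.502, 0.071, 0.171], [0.506, 0.088, 0.17]]
rows 2 trans [-0.0, -0.006, 0.025] turn [0.0, -0.0, 0.0]
path [[0.506, 0.088, 0.17], [0.511, 0.091, 0.145], [0.516, 0.095, 0.12]]
[[ 6.22865369e-01 -7.82329044e-01  4.79038380e-17  5.15698240e-01]
 [-7.82329044e-01 -6.22865369e-01  3.81395040e-17  9.51529389e-02]
 [ 0.00000000e+00 -6.12323400e-17 -1.00000000e+00  1.20000000e-01]]
```

Emit:
carry_out:
  translation:
    - [-0.0087,-0.0146,-0.0003]
    - [-0.0087,-0.0146,-0.0003]
    - [-0.0087,-0.0146,-0.0003]
    - [-0.0087,-0.0146,-0.0003]
    - [-0.0087,-0.0146,-0.0003]
    - [-0.0087,-0.0146,-0.0003]
    - [0,0,0]
    - [0,0,0]
  turn:
    - [0.052,-0.017,0.117]
    - [0.052,-0.017,0.117]
    - [0.052,-0.017,0.117]
    - [0.052,-0.017,0.117]
    - [0.052,-0.017,0.117]
    - [0.052,-0.017,0.117]
    - [0,0,0]
    - [0,0,0]
  gripper: [1,1,1,1,1,1,1,1]

```text
time: 23.8
tool_pos: [0.5061, 0.0875, 0.1708]
tool_rot: [-3.141, -0.003, -0.894]
contact_force: [1.6, 0.0, -0.1]
opening: 0.0004
```

Run:
```python
from h import *
np.set_printoptions(precision=4,suppress=True)
A=now();o=robot.observe();print(A,o["qpos"],o["opening"]);plan(A,E(-48,20),nmin=3)
a=read_camera("scene")
for n in("cap_center","cap_hinge"):print(n,[(np.round(x["pixel"],1),round(x["score"],2)) for x in nets.tip_of(a,n)[:2]])
print([(th,proj(a,st(S,cappt(th,.017))).round(1)) for th in(0,.5,1,1.5,2,2.5,2.8)],proj(a,HG))
# darkest-line residue: print gray patch where cap stood
g=cv2.cvtColor(a["img"],cv2.COLOR_RGB2GRAY);print(g[164:182,244:264])
```

```text
[[ 0.6263 -0.7796  0.0025  0.5061]
 [-0.7796 -0.6263 -0.0013  0.0875]
 [ 0.0026 -0.0011 -1.      0.1708]
 [ 0.      0.      0.      1.    ]] [ 0.0228  0.3373  1.5894 -0.0015  1.2125  0.9174] 0.000410811715723114
rows 3 trans [-0.0, -0.0041, 0.0169] turn [-0.0004, -0.0009, 0.0015]
path [[0.506, 0.087, 0.171], [0.509, 0.09, 0.154], [0.513, 0.093, 0.137], [0.516, 0.095, 0.12]]
cap_center [(array([254.6, 173.2]), 0.59)]
cap_hinge [(array([254.2, 178.4]), 0.36)]
[(0, array([257.3, 178.8])), (0.5, array([258. , 176.4])), (1, array([257.8, 174.3])), (1.5, array([256.7, 173. ])), (2, array([255. , 172.8])), (2.5, array([253. , 173.8])), (2.8, array([251.9, 174.9]))] [254.603  176.9088]
[[ 90  91  92  91  88  91  90  89  74 113 159 216 243 235 176 179 142 172
  148 157]
 [ 92  93  90  90  90  88  90  92  72 119 144 147 160 182 210 248 250 242
  246 252]
 [ 93  93  93  90  89  91  89  66  51 118 143 145 138 147 150 155 153 150
  151 154]
 [ 92  94  90  92  94  95  92  88  65  84 132 145 145 150 151 154 155 155
  152 153]
 [ 92  92  91  95  96  93  92  90  65  46  87 134 145 150 154 154 154 153
[... 417 characters left out ...]
  95  94
   93  95]
 [ 91  93  92  92  90  87  88  82  71  70  82  96  92  93  92  90  92  93
   91  92]
 [ 93  95  92  90  91  90  91  91 104  84  69  79  89  94  93  91  90  91
   92  91]
 [ 93  92  92  92  92  90  91  93 100  99  77  69  83  90  91  90  92  90
   92  94]
 [ 94  94  90  89  93  94  92  88  76  76  97 129 158 119  88  89  92  90
   91  90]
 [ 92  88  88  93  89  88  89  81  63  67 113 145 135 106  96  95  94  94
   89  66]
 [ 91  93  93  93  93  97  93  89  84 120 175 139  84  97 128 110  93  93
   93  92]
 [ 92  94  90  89  91  93  93  92  93 154 143  91  61 113 221 222 145  91
   94  92]
 [ 92  93  92  90  93  93  91  90  90 129 148 148 133 173 187 171 126  94
   92  94]]
```

Emit:
carry_out:
  translation:
    - [0,-0.004,0.017]
    - [0,-0.004,0.017]
    - [0,-0.004,0.017]
    - [0,0,0]
    - [0,-0.009,0]
    - [0,-0.009,0]
    - [0,-0.009,-0.001]
    - [0,-0.009,-0.001]
    - [0,0,0]
  turn:
    - [0,0,0]
    - [0,0,0]
    - [0,0,0]
    - [0,0,0]
    - [0,0,0]
    - [0,0,0]
    - [0,0,0]
    - [0,0,0]
    - [0,0,0]
  gripper: [1,1,1,1,1,1,1,1,1]

```text
time: 24.85
tool_pos: [0.5453, 0.1189, 0.1224]
tool_rot: [-3.137, -0.003, -0.896]
contact_force: [-0.2, 0.2, -0.3]
opening: 0.0003
```

```bash
cat > cap.py <<'E'
from h import *
np.set_printoptions(precision=4,suppress=True,linewidth=150)
A=now();o=robot.observe();e=A[:3,3]-.031*A[:3,2]-HG;print("E(mm) s,z",e@u2*1000,e[2]*1000,"lat",e@np.array([-u2[1],u2[0],0])*1000,"F",o["contact_force"])
a=read_camera("scene");b=read_camera("top")
for c in(a,b):
  for n in("cap_center","cap_hinge","sleeve_mouth"):print(n,[(np.round(x["pixel"],1),round(x["score"],2)) for x in nets.tip_of(c,n)[:2]])
g=cv2.cvtColor(a["img"],cv2.COLOR_RGB2GRAY);print(g[164:186,244:268])
E
python3 cap.py
```

```text
E(mm) s,z -10.191019821952109 22.44925867664149 lat 0.18827223441951857 F [-0.2162  0.1972 -0.3125]
cap_center [(array([255.5, 171.8]), 0.51)]
cap_hinge [(array([253.5, 175.3]), 0.48)]
sleeve_mouth [(array([254.4, 181.5]), 0.68)]
cap_center []
cap_hinge [(array([234.4, 192.2]), 0.41)]
sleeve_mouth [(array([225.5, 182.8]), 0.66), (array([303.8, 206.4]), 0.66)]
[[ 92  92 109 134 140 121  96 125 141 136 137 139 142 139 142 178 144 161 146 141 145 142 181 248]
 [ 95  91 109 134 140 122  96 126 140 136 137 140 142 141 149 244 250 242 240 221 224 211 188 154]
 [ 92  96 102 132 140 121  95 125 140 141 145 139 140 142 143 152 152 151 154 152 156 162 157 142]
 [ 91  95  92 127 141 123  94 127 140 142 141 141 140 141 142 151 155 155 155 156 159 161 167 153]
 [ 94  92  91 111 134 124  96 125 138 148 144 141 141 137 137 152 155 156 156 154 153 161 165 123]
 [ 92  91  94  94 120 119  94 127 141 141 142 136 115 100 121 129 144 150 154 165 163 127 102  89]
 [ 90  90  92  92 110 112  95 127 142 137 115 104  85  85  92  93  94  89  93  96  95  93  92 132]
 [ 94  95  92  94  95 102 103 128 118 104  86
[... 740 characters left out ...]
0  52]
 [ 92  91  95  94  94  98  94  92  83 123 175 135  80  97 130 108  96  94  95  93  93  92  91  93]
 [ 93  93  90  88  93  94  95  93  93 128 131  85  58 115 221 225 146  93  94  91  93  90  89  88]
 [ 93  93  91  93  94  93  95  90  91 132 150 151 136 177 188 175 127 100  93  92  91  91  88  90]
 [ 93  93  94  91  94  95  97  97  98  85 116 147 185 194 182 153 111  95  94  94  94  93  95  92]
 [ 96  93  95  97  94  92  95 115 138 130  98  86 154 180 175 131  98  94  92  90  91  90  93  91]
 [ 94  92  93  91  93  95  99 127 144 151 151 135 107  92 100  99  94  92  93  92  94  94  92  94]
 [ 99  97  92  96  94  95 112 139 149 151 155 184 186 173 121  91  93  93  93  91  86  90  93  90]]
```

The cap is swinging: the grey patch now lies ahead of the fingertip at about (255,173). Continuing along the arc.

Emit:
carry_out:
  translation:
    - [0,-0.007,0]
    - [0,-0.006,0]
    - [0,-0.007,0]
    - [0,-0.006,0.004]
    - [0,-0.002,0.005]
    - [0,-0.002,0.005]
    - [0,-0.002,0.006]
    - [0,0,0]
  turn:
    - [0,0,0]
    - [0,0,0]
    - [0,0,0]
    - [0,0,0]
    - [0,0,0]
    - [0,0,0]
    - [0,0,0]
    - [0,0,0]
  gripper: [1,1,1,1,1,1,1,1]

```text
time: 26.05
tool_pos: [0.5685, 0.1379, 0.1008]
tool_rot: [-3.141, -0.001, -0.897]
contact_force: [0.2, -0.2, -0.9]
opening: 0.0005
```

```bash
python3 cap.py
```

```text
E(mm) s,z 19.910593286241973 0.7712943486930801 lat 0.6258617644414045 F [ 0.2448 -0.2155 -0.9264]
cap_center [(array([257.7, 175.2]), 0.55), (array([306.3, 300.3]), 0.4)]
cap_hinge [(array([253.3, 172.5]), 0.61), (array([214.7, 179.5]), 0.23)]
sleeve_mouth [(array([255.8, 180.5]), 0.67)]
cap_center [(array([330.8, 207.3]), 0.19)]
cap_hinge [(array([305.3, 207.3]), 0.62)]
sleeve_mouth [(array([227.1, 180.9]), 0.67)]
[[ 92  93  91  91  91  90  91  92  75 127 142 140 122  95 125 142 141 146 144 141 142 141 221 251]
 [ 93  93  92  91  90  92  91  94  74 124 140 140 122  95 127 139 140 143 141 140 141 186 192 156]
 [ 94  93  94  94  93  94  92  66  50 121 143 140 121  95 126 140 139 140 142 142 140 147 154 139]
 [ 94  95  92  94  97  95  95  92  63  84 128 142 124  95 126 141 139 138 139 143 141 146 161 154]
 [ 93  92  93  95  96  95  92  93  67  83 129 141 122  97 126 141 142 140 141 142 143 147 162 123]
 [ 92  95  96  93  96  96  90  92  90 107 135 138 125  94 127 139 142 143 141 141 141 130 108  92]
 [ 88  92  92  94  96  91  90  92  91  94 129 142 122  96 126 140 144 142 144 142 142 
[... 798 characters left out ...]
1  58]
 [ 91  92  96  94  96  96  96  92  84 111 137 104  65  73  96  98  93  95  93  95  94  93  91  92]
 [ 95  91  88  90  93  96  96  92  95 128 129  86  55 109 146 133 103  94  95  91  93  88  88  90]
 [ 93  93  91  95  96  94  94  91  93 132 150 150 133 143 149 146 119  99  95  92  92  92  90  88]
 [ 94  96  93  92  95  94  93  96  98  86 115 145 153 151 146 137 108  96  94  93  94  96  94  95]
 [ 95  93  99  97  95  93  94 117 137 130 100  86 119 143 148 121 100  94  93  89  92  94  92  93]
 [ 96  92  94  92  95  94  99 127 147 153 152 133  97  82  78  92  94  91  94  93  92  93  93  92]
 [ 96  96  93  94  99  93 115 138 150 153 154 153 146 147 110  92  94  96  94  92  88  89  91  89]]
```

Emit:
carry_out:
  translation:
    - [0,-0.004,0.003]
    - [0,-0.004,0.004]
    - [0,-0.004,0.004]
    - [0,0,0.003]
    - [0,0,0]
  turn:
    - [0,0,0]
    - [0,0,0]
    - [0,0,0]
    - [0,0,0]
    - [0,0,0]
  gripper: [1,1,1,1,1]

```text
time: 26.95
tool_pos: [0.5781, 0.1455, 0.0872]
tool_rot: [-3.14, -0.001, -0.897]
contact_force: [0.8, -0.6, 0.7]
opening: 0.0008
```

Emit:
carry_out:
  translation:
    - [0,0,0.002]
    - [0,0,0.002]
    - [0,0,0]
  turn:
    - [0,0,0]
    - [0,0,0]
    - [0,0,0]
  gripper: [1,1,1]

```text
time: 27.25
tool_pos: [0.5783, 0.1454, 0.0839]
tool_rot: [-3.139, -0.002, -0.897]
contact_force: [-0.6, -0.5, 0.0]
opening: 0.0006
```

```bash
python3 cap.py
```

```text
E(mm) s,z 32.22969660646472 -16.112243390426826 lat 0.3411478223604898 F [-0.5951 -0.5276  0.0049]
cap_center [(array([258.2, 180.4]), 0.54)]
cap_hinge [(array([253.1, 173.5]), 0.45)]
sleeve_mouth [(array([254.8, 179. ]), 0.95), (array([240.2, 229.4]), 0.69)]
cap_center [(array([300. , 209.3]), 0.42)]
cap_hinge []
sleeve_mouth [(array([225. , 180.6]), 0.59)]
[[ 93  94  92  93  91  92  91  93  75 113 162 221 182 143 141 123  85  79  90 127 140 130 102  73]
 [ 93  93  94  92  91  92  92  92  75 124 143 147 145 144 142 123  94 126 140 140 144 144 141 128]
 [ 95  95  95  93  90  93  94  68  52 121 145 147 142 142 141 124  97 128 141 143 142 145 142 142]
 [ 93  95  94  95  96  93  93  89  65  84 133 147 157 149 141 124 114 133 143 141 138 141 143 143]
 [ 91  94  95  96  98  97  91  91  65  47  88 137 143 142 142 107 107 135 144 143 141 143 142 144]
 [ 90  93  94  96  95  94  90  88  90  92  67  86 128 139 142 107 107 134 143 142 144 142 143 143]
 [ 90  93  93  96  94  94  91  92  95  96  96  92 121 138 140 108 105 132 141 146 144 143 141 140]
 [ 94  93  92  97  94  94  93  93  93  94  91 
[... 739 characters left out ...]
9  53]
 [ 93  95  94  95  98  98  95  93  84 109 137 107  67  53  60  76  76  73  76  85  91  93  92  91]
 [ 93  93  93  94  94  97  94  95  92 127 129  87  54 108 148 132 102  88  91  92  93  89  90  92]
 [ 92  92  93  96  96  94  96  91  92 132 150 151 136 143 150 147 120  95  92  95  91  93  90  89]
 [ 94  95  94  94  96  96  92  98  97  86 113 146 151 152 149 135 109  95  96  93  96  96  94  93]
 [ 95  96  97  96  94  93  95 114 138 129 100  86 120 142 147 120  98  95  94  92  92  92  92  91]
 [ 95  95  91  93  94  94  97 129 147 149 154 136  97  78  78  91  96  91  94  92  92  94  93  94]
 [101  98  96  93  97  96 115 139 149 155 154 153 149 147 113  92  92  94  94  92  90  91  90  88]]
```

Emit:
carry_out:
  translation:
    - [0,0,0.002]
    - [0,0,0.002]
    - [0,0,0]
  turn:
    - [0,0,0]
    - [0,0,0]
    - [0,0,0]
  gripper: [1,1,1]

```text
time: 27.95
tool_pos: [0.5787, 0.1455, 0.0802]
tool_rot: [-3.139, -0.002, -0.897]
contact_force: [-0.2, 0.2, 2.8]
opening: 0.0003
```

Emit:
carry_out:
  translation:
    - [0,0,0.002]
    - [0,0,0.002]
    - [0,0,0]
  turn:
    - [0,0,0]
    - [0,0,0]
    - [0,0,0]
  gripper: [1,1,1]

```text
time: 28.25
tool_pos: [0.58, 0.1459, 0.0784]
tool_rot: [-3.135, -0.004, -0.897]
contact_force: [-1.1, 0.4, 13.6]
opening: 0.0005
```

Emit:
carry_out:
  translation:
    - [0,0,0.002]
    - [0,0,0]
  turn:
    - [0,0,0]
    - [0,0,0]
  gripper: [1,1]

```text
time: 28.45
tool_pos: [0.5804, 0.146, 0.0778]
tool_rot: [-3.134, -0.005, -0.897]
contact_force: [-4.0, 0.2, 21.1]
opening: 0.0004
```

```bash
python3 cap.py
python3 - <<'E'
from h import *
a=read_camera("scene")
for t in(0,.12,.3,.5,.8):print(t,[proj(a,st(S,cappt(t,r,0,.0035))+[.0015,.0025,.001]).round(1) for r in(0,.017,.03,.04)])
E
```

```text
E(mm) s,z 34.01128271776698 -22.15910746827368 lat -0.37210171139489484 F [-3.9694  0.24   21.0897]
cap_center []
cap_hinge [(array([256.9, 181.7]), 0.34)]
sleeve_mouth [(array([254.5, 178.7]), 0.97), (array([239.7, 231.2]), 0.64)]
cap_center [(array([235.1, 195.1]), 0.68), (array([294.8, 203.9]), 0.39)]
cap_hinge [(array([302.2, 206.6]), 0.35), (array([295.3, 160.8]), 0.19)]
sleeve_mouth [(array([224.8, 182. ]), 0.58)]
[[ 94  92  92  91  89  91  93  93  74 114 159 220 202 126  57  36  31  63  99  91  72  67  66  66]
 [ 93  92  92  92  91  90  90  93  75 122 143 146 143 138 120  80  44  35  50  92  95  97  80  65]
 [ 94  95  95  93  90  91  94  68  50 121 145 144 137 140 141 140 107  87 126 140 142 141 144 117]
 [ 95  93  94  95  97  94  96  91  63  84 134 150 142 141 141 142  95 123 142 140 142 143 144 141]
 [ 93  94  95  96  97  96  90  91  65  52  87 137 142 142 141 140  95 121 142 142 143 144 142 140]
 [ 92  92  95  93  96  95  93  91  92  91  70  87 126 140 141 142  94 121 143 140 143 142 140 143]
 [ 90  90  93  93  96  92  93  94  93  96  94  94 104 134 141 141  93 121 141 141 
[... 1286 characters left out ...]
  92  92  93  93]
 [ 95  95  93  94  92  96 101 127 146 154 154 138  97  80  79  89  96  91  95  93  92  94  92  93]
 [100  98  94  96  95  96 115 137 149 152 156 152 150 145 113  95  93  94  94  95  89  91  91  89]]
0 [array([255.1, 176. ]), array([258.2, 177.2]), array([260.5, 178.1]), array([262.3, 178.7])]
0.12 [array([255. , 175.9]), array([258.4, 176.6]), array([260.9, 177. ]), array([262.8, 177.4])]
0.3 [array([254.9, 175.9]), array([258.5, 175.7]), array([261.3, 175.5]), array([263.4, 175.4])]
0.5 [array([254.7, 176. ]), array([258.6, 174.8]), array([261.5, 173.9]), array([263.7, 173.2])]
0.8 [array([254.5, 176.1]), array([258.3, 173.5]), array([261.2, 171.6]), array([263.4, 170.2])]
```

The force rose to 21 N at a hard stop, and the tab pixels sit at the shut position. Withdrawing to check.

Emit:
carry_out:
  translation:
    - [0,0,-0.01]
    - [0,0,-0.03]
    - [0,0,-0.04]
    - [0,0.04,-0.04]
    - [0,0.05,-0.03]
    - [0,0.05,-0.02]
    - [0,0.05,0]
    - [0,0.05,0]
    - [0,0,0]
  turn:
    - [0,0,0]
    - [0,0,0]
    - [0,0,0]
    - [0,0,0]
    - [0,0,0]
    - [0,0,0]
    - [0,0,0]
    - [0,0,0]
    - [0,0,0]
  gripper: [1,1,1,1,1,1,1,1,1]

```text
time: 29.8
tool_pos: [0.3981, 0.0033, 0.233]
tool_rot: [-3.141, -0.001, -0.9]
contact_force: [-0.3, -0.3, -0.8]
opening: 0.0007
```

```bash
python3 cap.py
python3 - <<'E'
from h import *
b=read_camera("top");g=cv2.cvtColor(b["img"],cv2.COLOR_RGB2GRAY);print("top");print(g[170:196,214:244])
for t in(0,.2,.5,1.):print(t,[proj(b,st(S,cappt(t,r,0,.0035))+[.0015,.0025,.001]).round(1) for r in(0,.017,.03,.04)])
E
python3 meas.py|head -6
```

```text
E(mm) s,z -197.22454201635466 133.0334494177748 lat 1.371636244596444 F [-0.3299 -0.3426 -0.7563]
cap_center [(array([247.9, 207.2]), 0.4)]
cap_hinge []
sleeve_mouth [(array([255.8, 180. ]), 0.58)]
cap_center [(array([228.7, 179.8]), 0.54)]
cap_hinge [(array([235.2, 193.1]), 0.69), (array([228.4, 183.3]), 0.44)]
sleeve_mouth [(array([224.9, 183.7]), 0.91)]
[[ 94  90  90  91  89  90  91  92  73 114 159 216 243 235 176 175 144 170 149 160 171 161 220 250]
 [ 93  93  92  90  90  93  89  91  75 122 141 145 159 179 210 248 250 241 247 252 252 227 187 154]
 [ 95  95  92  90  88  92  93  65  49 119 143 145 141 147 152 154 152 151 154 155 160 160 154 137]
 [ 92  93  94  93  95  93  91  87  62  83 132 146 142 147 152 154 153 153 154 153 157 159 163 153]
 [ 91  91  92  93  93  93  89  90  63  49  87 133 146 150 152 153 153 155 153 152 153 160 163 124]
 [ 92  92  95  94  94  95  90  88  87  90  63  84 109 106 119 129 142 151 153 160 161 124 102  88]
 [ 85  91  91  93  94  90  90  90  92  93  91  90  91  93  94  91  91  90  92  95  94  91  92 130]
 [ 92  93  93  95  94  94  92  90  93  92  90  8
[... 4772 characters left out ...]
222.9, 174.5])]
0.2 [array([229.1, 182. ]), array([226. , 178.2]), array([223.7, 175.4]), array([222. , 173.2])]
0.5 [array([229.3, 182.3]), array([225.8, 177.8]), array([223.2, 174.4]), array([221.2, 171.8])]
1.0 [array([229.6, 182.8]), array([226.1, 178.1]), array([223.5, 174.5]), array([221.4, 171.7])]
[0.4027 0.0056 0.2329] F [-0.6724  0.332   0.0024] 0.00039130607209386724
brass px [231.8 263.4] [26 56  3  5 12] goal [231.7 263.5]
brass px [338.1 214. ] [22 29  4  2  6] goal [338.5 214.4]
brass [ 0.4746 -0.2003  0.0595] [array([ 0.1, -0. ]), array([0. , 0.1])] goal [ 0.4738 -0.2015  0.06  ]
specimen_rod [236.3 239.3] 0.57 goal [237.8 240.6]
rod_neck [236.6 239.1] 0.48 goal [238.6 237.8]
```

In scene the cap face runs from about (253,175) to (262,179), a slope of 0.44. The model gives 0.38 at 0 rad and 0.19 at 0.12 rad, so it is shut. The rod is undisturbed and the arm is clear, so I'll hand in.

```bash
python3 -c "
from h import *
print(robot.observe()['time']); print(robot.hand_in())"
```

```text
30.75
the job is handed in; nothing more can be done
None
```

I drew the rod straight out of its sleeve, laid it in both forks of the rest, swung the dust cap shut and handed the job in at about 31 s. The hand-in gives no verdict, so what follows rests on my own last checks.

**What went wrong on the way**
- **First grasp:** it missed the handle, because the fingertips ended about 30 mm short of the reported TCP. I corrected for that from there on.
- **First lowering into the rest:** the rod was about 5 mm too far towards the tip end, and I think the handle's end face caught the fork. The rod tilted by about 11°. The highest force I read was about 4 N. I lifted, moved it and lowered it again.

**Last checks**
- **Rod:** the brass tip measured (0.4746, −0.2003, 0.0595) m against a seated goal of (0.4738, −0.2015, 0.060) m. It had not moved since I let go.
- **Neck:** the network's neck point was within about 2.5 px of its goal. Its other estimates along the shaft were off by up to about 7 px and did not always agree with the brass measurement.
- **Cap:** I pressed it to a hard stop at 21 N. Afterwards the line of its face in the scene picture matched the model's shut position (slope 0.44, model 0.38 at 0 rad). The network's cap-centre reports after that did not clearly confirm this.
- **Arm:** it stood clear of everything, with contact force at noise level.
- **Mug, loupe and blower:** my paths kept away from them, but I did not measure them again at the end.

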